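# Put a leaning cleat rack back in order and latch it

## Task

Put the bench rack back in order: hang every plywood tote that is there on the rack's cleat, with its angled rear strip fully home behind the cleat and its back flat to the leaning panel, and hang the spacer plates that are there on the rack's hook, one at a time, the largest first and each smaller one in front of the last. When everything hangs and is let go, press the treadle at the foot of the rack right down to its stop to latch the rack, hold it there a moment and let it spring back; leave the other things on the bench where they are.

Things in the scene. Friction and masses are not known exactly. Their poses are not given: they have to be found in the camera images.
- cleat_rack: the fixed bench rack; origin on the bench, its front faces its -x, +y is along the rack, z up. At y = -170 mm a post (top z 227 mm, front face x = 9 mm) carries a round steel hook, 9 mm thick, that runs level towards -x.
- hook_root (a point): where the hook's centre line leaves the post, 200 mm above the bench. The hook runs 82 mm from here along the rack's -x, then its tip turns up to 15 mm above this point. The hook's top is 4.5 mm above its centre line.
- cleat_panel: the rack's plywood panel, leaning back 0.26 rad, y -120 to 180 mm, z 0 to 215 mm. Origin at the foot of its front face (20 mm behind, 16 mm above the rack's origin); front face is x = 0, +x into the panel, +z up along the face. Fully home, a tote's strip edge (point tote_N_strip) is at x -3.5, z 168.5 mm here and the tote's axes lie along the panel's.
- cleat_pocket (a point): bottom of the V-shaped pocket between panel and cleat, at panel (0, 30, 165) mm, the middle of the cleat's length. The cleat, a 5 mm aluminium strip 285 mm long along y, rises outward from here at 45 degrees; its upper face ends at panel x -14, z 179 mm.
- treadle (a joint): angle of the treadle, rad: 0 at rest (up), 0.26 pressed to its stop; a spring returns it. It needs about 4 N to start and 9 N at the stop, at the pad.
- treadle_pad (a point): middle of the rubber pad (45 x 54 mm) on top of the treadle, a hinged steel plate 60 mm wide in front of the rack's foot; at rest about 56 mm above the bench, pressed about 36 mm. The hinge is 77 mm behind it, at rack x = -45 mm, y = +30 mm, z = 34 mm.
- slot_block: the fixed wooden block, 150 (x) x 100 (y) x 30 mm high, that the spacer plates stand in: three slots along its y, 14 mm wide, 24 mm deep (slot floor at z = 6 mm), at x = -48, 0 and +48 mm; origin at the centre of its underside. Beside it a fixed bench vice's screw sticks out towards the robot to about x = 0.50 m at y = 0: keep clear.
- plate_large: the large spacer plate: flat aluminium, 10 mm thick (x), 80 mm wide (y), 146 mm tall (z), 160 g, front and back alike. Origin: middle of its lower edge. Eye 30 mm wide at z = 70 to 110 mm, bar above it to 120, then a grip tab 22 mm wide (y), 10 mm thick, to 146. Starts upright in a slot of slot_block, facing as the block does. May be absent (None).
- plate_medium: the medium spacer plate: flat aluminium, 10 mm thick (x), 66 mm wide (y), 130 mm tall (z), 160 g, front and back alike. Origin: middle of its lower edge. Eye 30 mm wide at z = 54 to 94 mm, bar above it to 104, then a grip tab 22 mm wide (y), 10 mm thick, to 130. Starts upright in a slot of slot_block, facing as the block does. May be absent (None).
- plate_small: the small spacer plate: flat aluminium, 10 mm thick (x), 54 mm wide (y), 114 mm tall (z), 160 g, front and back alike. Origin: middle of its lower edge. Eye 30 mm wide at z = 38 to 78 mm, bar above it to 88, then a grip tab 22 mm wide (y), 10 mm thick, to 114. Starts upright in a slot of slot_block, facing as the block does. May be absent (None).
- plate_large_eye (a point): top middle of the large plate's eye (110 mm above its lower edge), the place that rests on the hook
- plate_medium_eye (a point): top middle of the medium plate's eye (94 mm above its lower edge), the place that rests on the hook
- plate_small_eye (a point): top middle of the small plate's eye (78 mm above its lower edge), the place that rests on the hook
- tote_1: open plywood tote, 200 g, loose on the bench, may be absent (None). Origin: centre of the tray's underside; +x its rear, z up. Tray x -26 to 26 mm, 76 mm wide, 50 high; back plate 90 high. Grip block in its middle, 12 mm thick (y), x -17 to 13, z 54 to 105 mm. A 45 degree strip runs from the back plate (z 80) down and rearward; a foot strip at the bottom reaches x 47.5 mm.
- tote_1_strip (a point): middle of the lower rear edge of tote_1's angled strip, at (44, 0, 62) mm in the tote's frame
- tote_2: open plywood tote, 200 g, loose on the bench, may be absent (None). Origin: centre of the tray's underside; +x its rear, z up. Tray x -26 to 26 mm, 76 mm wide, 50 high; back plate 90 high. Grip block in its middle, 12 mm thick (y), x -17 to 13, z 54 to 105 mm. A 45 degree strip runs from the back plate (z 80) down and rearward; a foot strip at the bottom reaches x 47.5 mm.
- tote_2_strip (a point): middle of the lower rear edge of tote_2's angled strip, at (44, 0, 62) mm in the tote's frame
- tote_3: open plywood tote, 200 g, loose on the bench, may be absent (None). Origin: centre of the tray's underside; +x its rear, z up. Tray x -26 to 26 mm, 76 mm wide, 50 high; back plate 90 high. Grip block in its middle, 12 mm thick (y), x -17 to 13, z 54 to 105 mm. A 45 degree strip runs from the back plate (z 80) down and rearward; a foot strip at the bottom reaches x 47.5 mm.
- tote_3_strip (a point): middle of the lower rear edge of tote_3's angled strip, at (44, 0, 62) mm in the tote's frame
- bench_cap: bystander: a black round cap, 32 mm across, 14 mm high, loose; leave it where it is
- cork_block: bystander: a cork sanding block, 60 x 101 x 28 mm, loose; leave it where it is
- chip: bystander: a wood offcut, 35 x 60 x 18 mm, loose; leave it where it is
- stick: bystander: a wood offcut, 40 x 110 x 16 mm, loose; leave it where it is
Things that resemble listed ones, but are neither listed nor needed, are in the scene too. What is shaped like the plate_large but pink is not meant.

How it is judged:
On the way, in this order (a step that is already met when the one before it is completed fails the run):
1. the large plate (if there) hangs on the hook, let go (x of plate_large_eye in the frame of cleat_rack between -0.08 and 0.009 m and y of plate_large_eye in the frame of cleat_rack between -0.186 and -0.154 m and z of plate_large_eye in the frame of cleat_rack between 0.195 and 0.216 m and angle between plate_large's own z axis and vertical below 0.35 rad and contact force between the fingers and plate_large below 0.3 N), for 0.2 s.
2. the medium plate (if there) hangs on the hook, let go, after the large one (x of plate_medium_eye in the frame of cleat_rack between -0.08 and 0.009 m and y of plate_medium_eye in the frame of cleat_rack between -0.186 and -0.154 m and z of plate_medium_eye in the frame of cleat_rack between 0.195 and 0.216 m and angle between plate_medium's own z axis and vertical below 0.35 rad and contact force between the fingers and plate_medium below 0.3 N), for 0.2 s.
3. the small plate (if there) hangs on the hook, let go, last of the plates (x of plate_small_eye in the frame of cleat_rack between -0.08 and 0.009 m and y of plate_small_eye in the frame of cleat_rack between -0.186 and -0.154 m and z of plate_small_eye in the frame of cleat_rack between 0.195 and 0.216 m and angle between plate_small's own z axis and vertical below 0.35 rad and contact force between the fingers and plate_small below 0.3 N), for 0.2 s.
4. with everything hung and let go, the treadle is pressed to within 0.03 rad of its stop (all of step 1 and all of step 2 and all of step 3 and x of tote_1_strip in the frame of cleat_panel between -0.0085 and 0.002 m and y of tote_1_strip in the frame of cleat_panel between -0.12 and 0.18 m and z of tote_1_strip in the frame of cleat_panel between 0.16 and 0.1735 m and angle between the z axis of each of tote_1, tote_2, tote_3 and the z axis of cleat_panel, either way round below 0.09 rad and contact force between the fingers and tote_1 below 0.3 N and x of tote_2_strip in the frame of cleat_panel between -0.0085 and 0.002 m and y of tote_2_strip in the frame of cleat_panel between -0.12 and 0.18 m and z of tote_2_strip in the frame of cleat_panel between 0.16 and 0.1735 m and contact force between the fingers and tote_2 below 0.3 N and x of tote_3_strip in the frame of cleat_panel between -0.0085 and 0.002 m and y of tote_3_strip in the frame of cleat_panel between -0.12 and 0.18 m and z of tote_3_strip in the frame of cleat_panel between 0.16 and 0.1735 m and contact force between the fingers and tote_3 below 0.3 N and value of joint treadle above 0.23 rad), for 0.2 s.
At the end, for the whole second after the job is handed in: Totes: strip edge within 5 mm of its home place on the panel (anywhere along the cleat), z within 0.09 rad of the panel's. Plates: hang by the eye within 0.35 rad of upright, in the order of the steps. Treadle below 0.05 rad; all let go and at rest (all of step 1 and all of step 2 and all of step 3 and x of tote_1_strip in the frame of cleat_panel between -0.0085 and 0.002 m and y of tote_1_strip in the frame of cleat_panel between -0.12 and 0.18 m and z of tote_1_strip in the frame of cleat_panel between 0.16 and 0.1735 m and angle between the z axis of each of tote_1, tote_2, tote_3 and the z axis of cleat_panel, either way round below 0.09 rad and contact force between the fingers and tote_1 below 0.3 N and x of tote_2_strip in the frame of cleat_panel between -0.0085 and 0.002 m and y of tote_2_strip in the frame of cleat_panel between -0.12 and 0.18 m and z of tote_2_strip in the frame of cleat_panel between 0.16 and 0.1735 m and contact force between the fingers and tote_2 below 0.3 N and x of tote_3_strip in the frame of cleat_panel between -0.0085 and 0.002 m and y of tote_3_strip in the frame of cleat_panel between -0.12 and 0.18 m and z of tote_3_strip in the frame of cleat_panel between 0.16 and 0.1735 m and contact force between the fingers and tote_3 below 0.3 N and linear speed of each of tote_1, tote_2, tote_3, plate_large, plate_medium, plate_small below 0.03 m/s and value of joint treadle below 0.05 rad); the robot touches nothing.
It fails at once if a bystander is moved more than 40 mm (distance of any of bench_cap, cork_block, chip, stick from where it was at the start of the episode above 0.04 m).
Of tote_1, tote_2, tote_3 only 2 to 3 are there at a start; the rules pass over those that are not, and their reading is None.
Of plate_large, plate_medium, plate_small only 2 to 3 are there at a start; the rules pass over those that are not, and their reading is None.
At some moment in a run one of tote_1, tote_2, tote_3 may be knocked a few centimetres aside while the robot is not near it.
It also fails if it takes over 210 s, if anything falls off the work surface, if the arm or the gripper's body presses on something with over 40 N, if the wrist force passes 120 N, or if a joint passes its speed limit or range.

## Robot

A 6-joint arm with a two-finger parallel gripper is mounted at the origin on a cart in front of the work surface, level with it; the furniture and walls round the work are solid. World frame = base frame: x ahead of the robot, y to its left, z up, the work surface at z = 0. Lengths are in m, angles in rad, forces in N, time in s.
With the tool pointing down it reaches from about 0.25 to 0.85 m from the base axis. Payload 12.5 kg.
Tool frame: the origin (TCP) lies at the very end of the fingers, on their centre line; the grasp point (between the pads) lies 19 mm behind it; z points along the fingers, y is the line along which they close (so a half turn about z gives the same grasp; the last joint's range is limited). The gripper opens to 93 mm and grips with 3 to 60 N. Pads are 15 mm wide; open, the fingers measure 128 mm over their backs; the gripper's body (75 mm by 188 mm) begins 65 mm behind the grasp point.
Start: joints at [-1.392, 0.351, 1.652, -0, 1.139, -0.085], TCP at [0.143, -0.531, 0.187] pointing down, gripper open.
Joint ranges: [-2.75, 2.75], [-0.79, 2.1], [0.01, 2.65], [-1.57, 4.71], [0.07, 3.14], [-2.87, 2.87]. Speed limits (rad/s): [2.22, 2.22, 2.79, 3.14, 3.14, 3.14].

## Interface

Orientations are given as a unit quaternion [x, y, z, w].
In Python, from workcell import robot gives the robot as it stands.
- The arm moves only by the shell command python3 -m inch 'ROWS' [FORCE]. ROWS is JSON, a list of rows, each a list of 5 numbers: the shift along the tool's x, y, z in m, then the turn about the tool's z in rad, then the finger opening in m, from 0 to 0.093. A call has exactly 10 rows; each row is the pose to reach, as a shift and turn from the pose commanded when the call began, along the tool's axes at that moment; what a row does not reach only later rows make up. A row lasts 1/12 s, in which the tool goes at most 41.7 mm and 7.16 degrees, less where a joint would pass 70% of its speed; a pose out of reach is approached as far as the arm can. A call with a gripper value outside its range is refused whole. The fingers move at their own pace and stop on an object; FORCE is the grip in N (left out, the last holds). Time passes only in rows, so rows that repeat a pose let the fingers close, or fill a call up. It gives the time, the measured TCP pose, the force, the opening and the grip force at its end, in the units of the state.
- robot.read_state(): the state, without advancing time (a new reading comes with each control period).
- robot.read_camera(name): name is "scene" or "top" or "wrist"; returns a dict with "frame" (480x640x3 uint8, red, green, blue), "mtx" (3x3 intrinsics, pixels), "world_from_camera" (4x4, takes a point from camera to world coordinates). Camera axes: x right, y down, z forward; pixel columns grow to the right and rows downward; lengths in m; the calibration is good to about 2 mm. A picture is of the moment at which its call begins. There is no depth.
- robot.close_job(): hands the job in; it is judged then, once.
Trained networks look in the newest picture that a camera, given by its name, has taken for a name from the list of things; names that differ only in an ending like _2 or _b are one class to them, and where a whole thing is asked for, a point or a joint stands for the part that bears it (a point fixed in the world has none). Each returns a list of dicts, best first, with "score" (0 to 1); they miss things now and then, are a little off and sometimes report something else, mostly with a low value. They report only what shows in the picture. A call takes as long as a camera call. They do not tell look-alikes from the thing itself.
- robot.search_frame(camera, target): "pixel" ([column, row] in pixels, amid what is visible of it).
- robot.trace(camera, target): "mask" (480x640 bool, what is visible of it) and "pixel" ([column, row] in pixels, amid what is visible of it).
- robot.spot_point(camera, target): "pixel" ([column, row] in pixels: a listed point, or the origin of a listed thing).
The state is a dict: "clock": time; "joint_positions": joint angles; "qvel": joint speeds; "effort": joint torques, N m; "position": TCP position; "tcp_rot": TCP orientation; "contact_force": force on the tool from outside, world axes, zero at the start; "torque": the same for the moment, N m; "opening": finger opening in m; "gripper_force": force on a finger pad.
Only numpy, scipy, OpenCV 4.12 (cv2) and the standard library are available. Lean on these libraries where they do the work, as an engineer would, in place of code of your own. Each camera call takes 0.05 s, during which the arm holds its last target. There are 200 camera calls.

## Working session

There is one attempt and no reset: what is moved stays moved. The work goes in short steps, Python scripts to look and compute and a shell command to move; the robot and the scene stay as the last step left them, time stands still between calls to the robot, and variables do not carry over. Pictures are saved under pics/ and viewed, at most 14 in all, crops included, and the job is handed in when it is done.

```bash
ls; mkdir -p pics; cat > h.py <<'E'
import numpy as np, cv2
from scipy.spatial.transform import Rotation as R
from workcell import robot
def cam(n,save=None):
    c=robot.read_camera(n)
    if save: cv2.imwrite('pics/'+save,c['frame'][:,:,::-1])
    return c
def ray(c,p):
    K=np.array(c['mtx']);T=np.array(c['world_from_camera'])
    d=T[:3,:3]@np.linalg.solve(K,[p[0],p[1],1.]);return T[:3,3],d
def atz(c,p,z):
    o,d=ray(c,p);return o+d*(z-o[2])/d[2]
def proj(c,X):
    K=np.array(c['mtx']);T=np.array(c['world_from_camera'])
    q=(np.atleast_2d(X)-T[:3,3])@T[:3,:3];q=q@K.T
    return q[:,:2]/q[:,2:]
def tri(obs):
    A=np.zeros((3,3));b=np.zeros(3)
    for c,p in obs:
        o,d=ray(c,p);d=d/np.linalg.norm(d);M=np.eye(3)-np.outer(d,d);A+=M;b+=M@o
    return np.linalg.solve(A,b)
E
python3 - <<'E'
from h import *
np.set_printoptions(precision=4,suppress=True)
for n in ['scene','top']:
    c=cam(n,n+'0.png');print(n,np.array(c['mtx']).tolist(),'\n',np.array(c['world_from_camera']))
    for t in ['cleat_rack','hook_root','cleat_pocket','treadle_pad','slot_block','plate_large','plate_large_eye','plate_medium_eye','plate_small_eye','tote_1','tote_1_strip','bench_cap','cork_block','chip','stick','cleat_panel']:
        print(t,[(np.round(d['pixel'],1).tolist(),round(d['score'],2)) for d in robot.spot_point(n,t)])
s=robot.read_state();print(s['position'],R.from_quat(s['tcp_rot']).as_matrix())
E
```

```text
pics
scene [[545.3746853273373, 0.0, 322.6529829937768], [0.0, 545.3746853273373, 232.4601561147984], [0.0, 0.0, 1.0]] 
 [[-0.6924 -0.4104  0.5934 -0.3585]
 [-0.7214  0.4033 -0.5629  0.8897]
 [-0.0083 -0.8179 -0.5753  1.0058]
 [ 0.      0.      0.      1.    ]]
cleat_rack [([245.3, 302.5], 0.81)]
hook_root [([268.3, 207.4], 0.8)]
cleat_pocket [([211.1, 251.8], 0.63)]
treadle_pad [([276.8, 308.7], 0.79)]
slot_block [([361.7, 257.7], 0.81)]
plate_large [([347.9, 291.5], 0.63)]
plate_large_eye [([393.0, 213.7], 0.67), ([353.0, 264.3], 0.66), ([354.6, 216.6], 0.62)]
plate_medium_eye [([372.0, 239.9], 0.65)]
plate_small_eye [([362.0, 235.5], 0.7)]
tote_1 [([400.1, 235.1], 0.98), ([362.8, 257.2], 0.25)]
tote_1_strip [([363.0, 259.4], 0.27)]
bench_cap [([325.8, 319.9], 0.66), ([372.1, 240.7], 0.59), ([391.5, 211.3], 0.28)]
cork_block [([348.5, 228.2], 0.54)]
chip [([289.9, 349.7], 0.8)]
stick [([232.1, 372.6], 0.86), ([361.2, 260.3], 0.34)]
cleat_panel [([237.9, 296.3], 0.72)]
top [[435.6195219856992, 0.0, 317.63220544540405], [0.0, 435.6195219856992, 237.40358811200792], [0.0, 0.0, 1.0]] 

[... 416 characters left out ...]
]
plate_large [([359.7, 237.4], 0.86), ([343.0, 298.0], 0.67), ([412.6, 228.6], 0.36)]
plate_large_eye [([337.8, 280.7], 0.87), ([359.8, 217.2], 0.62), ([262.5, 205.8], 0.44)]
plate_medium_eye [([374.1, 250.8], 0.75), ([368.8, 254.7], 0.47)]
plate_small_eye [([367.0, 240.4], 0.55)]
tote_1 [([412.4, 228.4], 0.94), ([460.9, 214.6], 0.68)]
tote_1_strip [([265.5, 205.6], 0.36)]
bench_cap [([297.4, 325.1], 0.53), ([225.1, 280.0], 0.2)]
cork_block [([364.7, 204.3], 0.86)]
chip [([255.2, 351.9], 0.73)]
stick [([200.4, 367.7], 0.95), ([373.9, 253.9], 0.53)]
cleat_panel [([370.6, 267.6], 0.22)]
[ 0.1434 -0.5309  0.1868] [[ 0.9654  0.2608 -0.    ]
 [ 0.2608 -0.9654  0.    ]
 [-0.     -0.     -1.    ]]
```

View pics/scene0.png

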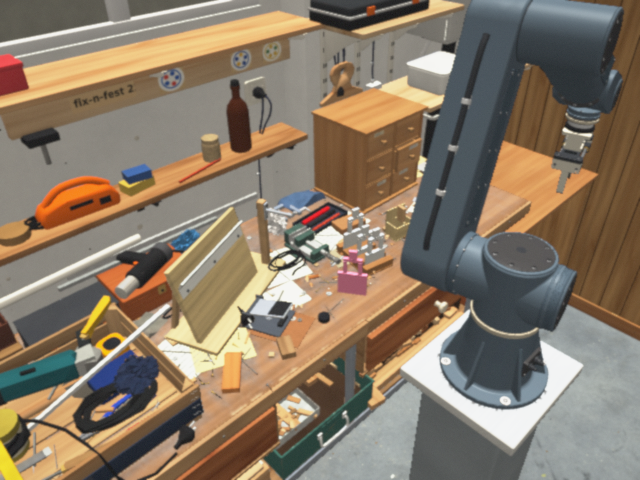

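View pics/top0.png

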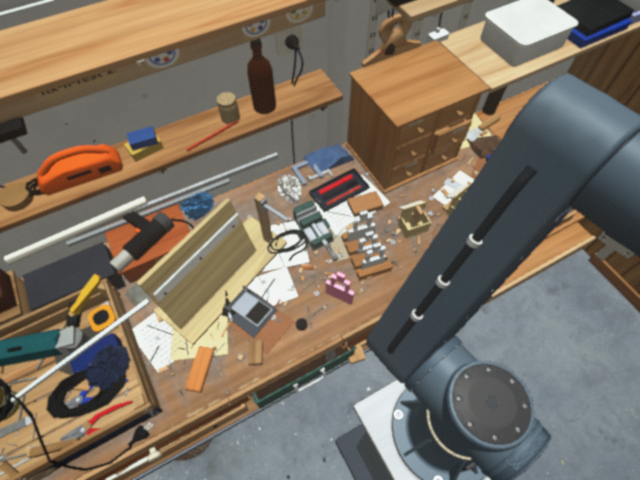

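```bash
python3 - <<'E'
from h import *
np.set_printoptions(precision=4,suppress=True)
a=cam('scene');b=cam('top')
P=dict(rack=((245.3,302.5),(234.1,288.1),0),hook=((268.3,207.4),(263.9,203.6),.2),pad=((276.8,308.7),(256.8,312.8),.056),block=((361.7,257.7),(366.5,253.1),0),pocket=((211.1,251.8),(197.9,248.3),.175),pink=((347.9,291.5),(343,298),0),tote=((400.1,235.1),(412.4,228.4),0),cap=((325.8,319.9),(297.4,325.1),0),chip=((289.9,349.7),(255.2,351.9),0),stick=((232.1,372.6),(200.4,367.7),0),cork=((348.5,228.2),(364.7,204.3),0))
for k,(p,q,z) in P.items(): print(k,tri([(a,p),(b,q)]),atz(a,p,z),atz(b,q,z))
print('tote2',atz(b,(460.9,214.6),0))
im=np.vstack([cv2.resize(a['frame'][175:265,280:440],(800,450),interpolation=cv2.INTER_CUBIC)[:300*0+450]])
im2=cv2.resize(b['frame'][165:285,320:480],(800,600),interpolation=cv2.INTER_CUBIC)
im1=cv2.resize(a['frame'][185:305,280:440],(800,600),interpolation=cv2.INTER_CUBIC)
cv2.imwrite('pics/c1.png',im1[:,:,::-1]);cv2.imwrite('pics/c2.png',im2[:,:,::-1])
E
```

```text
rack [0.5683 0.2953 0.0192] [0.5877 0.2842 0.    ] [0.5768 0.2942 0.    ]
hook [0.6472 0.14   0.2155] [0.664  0.1249 0.2   ] [0.6604 0.138  0.2   ]
pad [0.4591 0.2728 0.0544] [0.4608 0.2749 0.056 ] [0.4558 0.2712 0.056 ]
block [ 0.4973 -0.0888  0.0001] [ 0.5016 -0.0869  0.    ] [ 0.4933 -0.0913  0.    ]
pocket [0.6344 0.3362 0.1745] [0.6348 0.3367 0.175 ] [0.6332 0.3357 0.175 ]
pink [0.4135 0.0473 0.0002] [0.4243 0.0528 0.    ] [0.4038 0.0407 0.    ]
tote [ 0.4978 -0.2596 -0.0004] [ 0.496 -0.26   0.   ] [ 0.4992 -0.2585  0.    ]
cap [0.385  0.1851 0.0114] [0.387  0.1743 0.    ] [0.3949 0.1873 0.    ]
chip [0.3772 0.3136 0.0032] [0.3741 0.3096 0.    ] [0.383  0.3166 0.    ]
stick [0.4117 0.4559 0.0041] [0.4149 0.4541 0.    ] [0.413  0.4563 0.    ]
cork [ 0.6524 -0.1855 -0.0142] [ 0.6376 -0.1709  0.    ] [ 0.6452 -0.1788  0.    ]
tote2 [ 0.4686 -0.4185  0.    ]
```

View pics/c2.png

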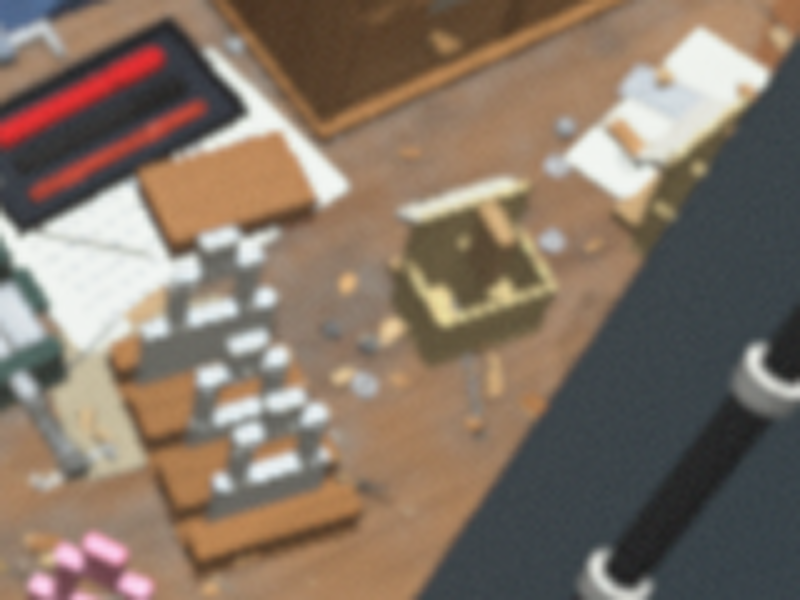

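View pics/c1.png

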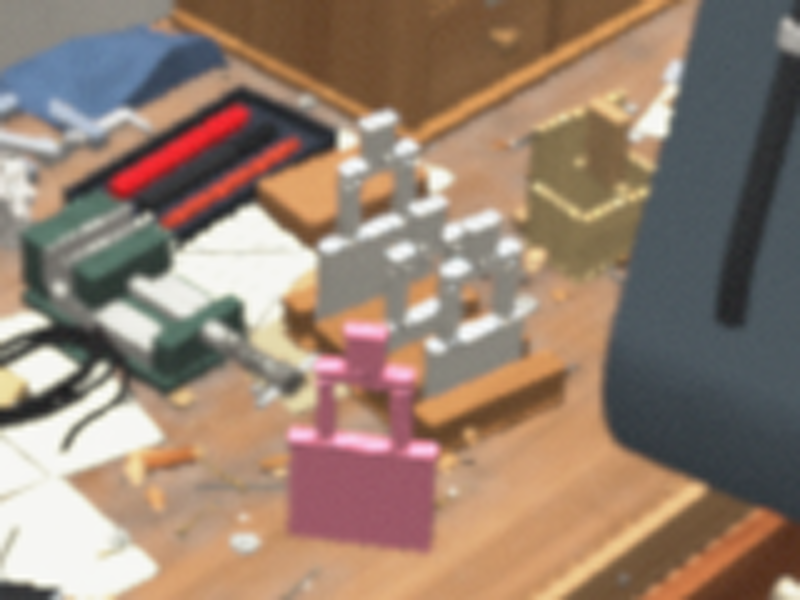

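The pictures show three grey plates standing in the block, with the largest in the far slot (top view about (360,230)). One tote is at top (412,220), another is half hidden behind the arm at about (461,215), and the pink look-alike is at (343,290). Next I move up to look from the wrist.

```bash
cat >> h.py <<'E'
def go(x,y,z,yaw,s=None):
    "tool-frame shift and turn to reach world pose (yaw = world angle of tool x), tool down"
    s=s or robot.read_state();M=R.from_quat(s['tcp_rot']).as_matrix()
    d=M.T@(np.array([x,y,z])-s['position']);cur=np.arctan2(M[1,0],M[0,0])
    t=-(yaw-cur);t=(t+np.pi/2)%np.pi-np.pi/2
    return np.round([*d,t],4)
E
python3 -m inch '[[0.03,-0.02,-0.02,0.03,0.09],[0.06,-0.04,-0.04,0.06,0.09],[0.09,-0.06,-0.06,0.09,0.09],[0.12,-0.09,-0.09,0.12,0.09],[0.15,-0.12,-0.11,0.15,0.09],[0.19,-0.14,-0.13,0.18,0.09],[0.22,-0.17,-0.16,0.2,0.09],[0.25,-0.19,-0.18,0.23,0.09],[0.28,-0.21,-0.2,0.26,0.09],[0.28,-0.21,-0.2,0.26,0.09]]'
python3 - <<'E'
from h import *
np.set_printoptions(precision=4,suppress=True)
c=cam('wrist','w1.png');print(np.array(c['world_from_camera']),c['mtx'][0][0]);s=robot.read_state();print(s['position'],s['joint_positions'])
cam('scene','s1.png');
for t in ['tote_1','tote_1_strip','plate_large_eye','slot_block']:
  for n in ['wrist','scene']: print(n,t,[(np.round(d['pixel'],1).tolist(),round(d['score'],2)) for d in robot.spot_point(n,t)])
E
```

```text
clock: 2.63
position: [0.3602, -0.2532, 0.3889]
tcp_rot: [1.0, 0.001, 0.001, 0.001]
contact_force: [0.1, -1.7, -0.1]
opening: 0.09
gripper_force: 0.0
[[ 0.0035 -0.9704 -0.2413  0.4274]
 [-1.     -0.0032 -0.0016 -0.2531]
 [ 0.0008  0.2413 -0.9705  0.5874]
 [ 0.      0.      0.      1.    ]] 428.1707575236612
[ 0.3625 -0.2515  0.3912] [-0.7135 -0.0007  1.5822  0.0018  1.5546  0.8516]
wrist tote_1 [([324.4, 76.3], 0.92), ([448.2, 94.7], 0.72), ([189.6, 115.4], 0.25)]
scene tote_1 [([403.1, 234.4], 0.79), ([353.6, 216.1], 0.21)]
wrist tote_1_strip []
scene tote_1_strip [([401.2, 233.3], 0.58)]
wrist plate_large_eye [([164.5, 16.5], 0.84), ([38.2, 144.5], 0.71)]
scene plate_large_eye [([354.6, 263.2], 0.96), ([354.2, 216.4], 0.69)]
wrist slot_block [([189.2, 83.5], 0.82), ([334.0, 24.2], 0.47)]
scene slot_block [([362.6, 259.6], 0.61)]
```

View pics/w1.png

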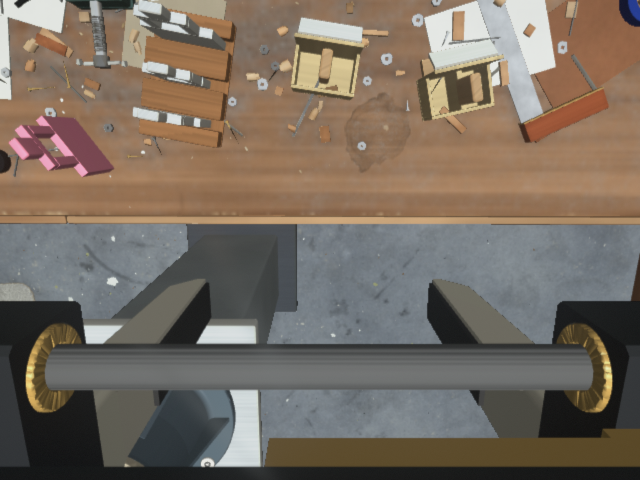

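The wrist view shows totes at (325,65) and (460,85), three plates at (190,25), (180,70) and (180,115), and the pink plate at (60,145). I move forward so they are framed properly.

```bash

python3 -m inch '[[0.03,0,0,0,0.09],[0.06,0,0,0,0.09],[0.09,0,0,0,0.09],[0.12,0,0,0,0.09],[0.15,0,0,0,0.09],[0.15,0,0,0,0.09],[0.15,0,0,0,0.09],[0.15,0,0,0,0.09],[0.15,0,0,0,0.09],[0.15,0,0,0,0.09]]'
python3 - <<'E'
from h import *
np.set_printoptions(precision=4,suppress=True)
c=cam('wrist','w2.png');
for t in ['tote_1','tote_1_strip','plate_large_eye','plate_medium_eye','plate_small_eye','plate_large','plate_medium','plate_small','slot_block']:
  for d in robot.spot_point('wrist',t): print(t,np.round(d['pixel'],1),round(d['score'],2),[atz(c,d['pixel'],z)[:2] for z in ([0,.1] if 'eye' in t else [0])])
E
```

```text
clock: 3.97
position: [0.5082, -0.2549, 0.3874]
tcp_rot: [1.0, 0.001, 0.0, 0.0]
contact_force: [-0.7, -0.2, -0.4]
opening: 0.09
gripper_force: 0.0
tote_1 [438.8 203.6] 0.87 [array([ 0.4821, -0.4214])]
tote_1 [324.4 187.5] 0.64 [array([ 0.5037, -0.2634])]
plate_large_eye [173.  163.2] 0.84 [array([ 0.5358, -0.0588]), array([ 0.5426, -0.0923])]
plate_large_eye [ 58.9 277.2] 0.71 [array([0.373 , 0.1183]), array([0.4076, 0.0546])]
plate_large_eye [193.1 228.6] 0.59 [array([ 0.4455, -0.0799]), array([ 0.4677, -0.1098])]
plate_medium_eye [175.8 203.9] 0.48 [array([ 0.4803, -0.0583]), array([ 0.4966, -0.0919])]
plate_small_eye [174.9 205.6] 0.72 [array([ 0.478 , -0.0569]), array([ 0.4946, -0.0907])]
plate_large [200.4 160.7] 0.79 [array([ 0.5392, -0.096 ])]
plate_large [173.5 206.2] 0.75 [array([ 0.4771, -0.0549])]
plate_large [103.4 251.1] 0.64 [array([0.4123, 0.0496])]
plate_medium [189.7 227.4] 0.9 [array([ 0.4472, -0.0752])]
plate_small [193.5 195.1] 0.61 [array([ 0.4926, -0.0836])]
slot_block [194.6 196.1] 0.96 [array([ 0.4912, -0.085 ])]
slot_block [170.2 166.7] 0.66 [array([ 0.5311, -0.0547])]
```

View pics/w2.png

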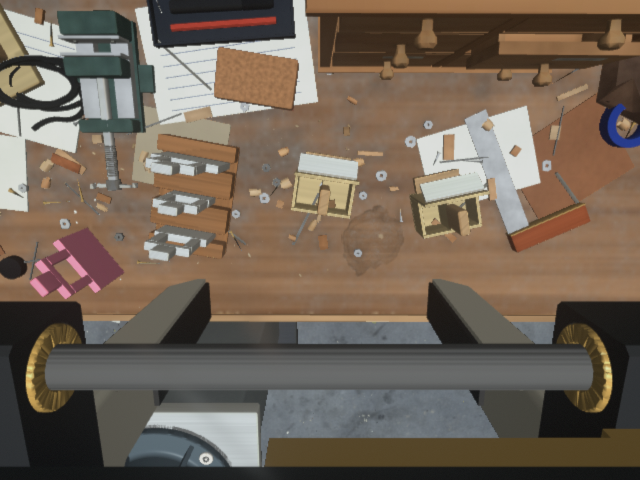

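The wrist view shows totes at (325,187) and (450,205), both with their strips facing away from the robot. The three plates are at (190,165), (180,203) and (185,240). I hover over the plates for a close measurement.

```bash

python3 -m inch '[[0,-0.03,0.01,0.02,0.05],[0,-0.06,0.03,0.04,0.05],[-0.01,-0.09,0.06,0.08,0.05],[-0.01,-0.12,0.09,0.1,0.05],[-0.01,-0.15,0.11,0.12,0.05],[-0.01,-0.168,0.13,0.12,0.05],[-0.01,-0.168,0.139,0.12,0.05],[-0.01,-0.168,0.139,0.12,0.05],[-0.01,-0.168,0.139,0.12,0.05],[-0.01,-0.168,0.139,0.12,0.05]]'
python3 - <<'E'
from h import *
np.set_printoptions(precision=4,suppress=True)
c=cam('wrist','w3.png');np.save('w3.npy',c,allow_pickle=True)
for t in ['plate_large_eye','plate_medium_eye','plate_small_eye','slot_block']:
  for d in robot.spot_point('wrist',t): print(t,np.round(d['pixel'],1),round(d['score'],2),[atz(c,d['pixel'],z)[:2] for z in [0,.084,.1,.116]])
E
```

```text
clock: 5.3
position: [0.499, -0.0878, 0.249]
tcp_rot: [0.998, -0.059, 0.001, 0.0]
contact_force: [0.3, -0.0, -0.4]
opening: 0.0496
gripper_force: 0.0
plate_large_eye [324.2 166.7] 0.79 [array([ 0.5323, -0.0979]), array([ 0.5386, -0.0975]), array([ 0.5398, -0.0974]), array([ 0.541 , -0.0974])]
plate_medium_eye [317.1 280.1] 0.74 [array([ 0.4105, -0.0762]), array([ 0.4396, -0.0799]), array([ 0.4452, -0.0806]), array([ 0.4507, -0.0813])]
plate_small_eye [315.1 221.5] 0.68 [array([ 0.4761, -0.0817]), array([ 0.493 , -0.0844]), array([ 0.4962, -0.0849]), array([ 0.4994, -0.0854])]
slot_block [321.  201.8] 0.67 [array([ 0.4964, -0.0904]), array([ 0.5094, -0.0914]), array([ 0.5119, -0.0916]), array([ 0.5144, -0.0918])]
slot_block [319.5 203.4] 0.35 [array([ 0.4949, -0.0886]), array([ 0.5082, -0.09  ]), array([ 0.5107, -0.0903]), array([ 0.5133, -0.0905])]
```

View pics/w3.png

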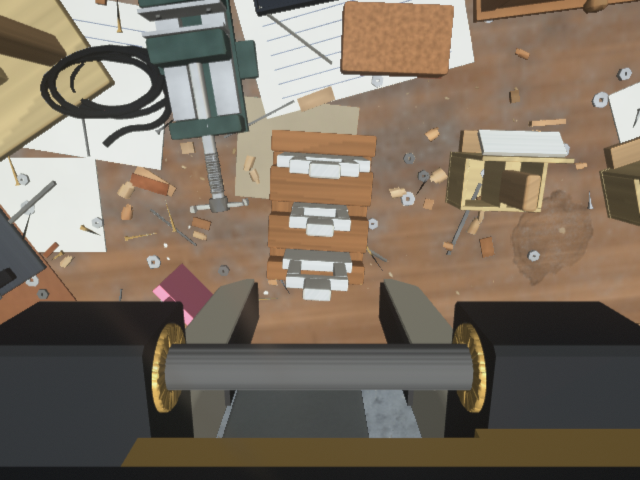

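```bash
python3 - <<'E'
from h import *
for i in range(3): print(robot.read_state()['position'])
print(go(.541,-.0965,.17,-.165),go(.541,-.0965,.13,-.165))
a=cam('scene')
for n in ['scene','top']:
  c=cam(n)
  for t in ['tote_1','hook_root','cleat_pocket','treadle_pad','cleat_rack']: print(n,t,[(np.round(d['pixel'],1).tolist(),round(d['score'],2)) for d in robot.spot_point(n,t)])
  m=robot.trace(n,'tote_1');print([(d['pixel'],d['score'],d['mask'].sum()) for d in m])
E
```

```text
[ 0.49858236 -0.08722814  0.24834539]
[ 0.49858236 -0.08722814  0.24834539]
[ 0.49858236 -0.08722814  0.24834539]
[0.0431 0.0042 0.0784 0.048 ] [0.0431 0.0042 0.1184 0.048 ]
scene tote_1 [([402.2, 234.3], 0.76), ([209.0, 252.7], 0.38)]
scene hook_root [([266.2, 208.0], 0.64), ([279.3, 304.5], 0.28)]
scene cleat_pocket [([208.7, 252.4], 0.71), ([364.9, 234.2], 0.64), ([372.5, 239.3], 0.3)]
scene treadle_pad [([278.9, 304.7], 0.96), ([373.0, 239.9], 0.29)]
scene cleat_rack []
[([395.6, 223.4], 0.87, np.int64(440))]
top tote_1 []
top hook_root [([265.6, 204.4], 0.93)]
top cleat_pocket [([197.5, 250.7], 0.91)]
top treadle_pad [([257.4, 311.2], 0.64)]
top cleat_rack [([231.9, 287.3], 0.95)]
[]
```

```bash

python3 -m inch '[[0.02,0.002,0.02,0.02,0.05],[0.043,0.004,0.04,0.045,0.05],[0.043,0.004,0.06,0.045,0.05],[0.043,0.004,0.08,0.045,0.05],[0.043,0.004,0.1,0.045,0.05],[0.043,0.004,0.11,0.045,0.05],[0.043,0.004,0.118,0.045,0.05],[0.043,0.004,0.118,0.045,0.01],[0.043,0.004,0.118,0.045,0.01],[0.043,0.004,0.118,0.045,0.01]]' 40
python3 -m inch '[[0,0,0,0,0.01],[0,0,0,0,0.01],[0,0,-0.005,0,0.01],[0,0,-0.015,0,0.01],[0,0,-0.03,0,0.01],[0,0,-0.05,0,0.01],[0,0,-0.07,0,0.01],[0,0,-0.1,0,0.01],[0,0,-0.13,0,0.01],[0,0,-0.14,0,0.01]]'
python3 - <<'E'
from h import *
cam('wrist','w4.png')
E
```

```text
clock: 7.13
position: [0.5412, -0.0958, 0.1309]
tcp_rot: [0.997, -0.081, 0.001, 0.0]
contact_force: [0.1, -0.5, -0.2]
opening: 0.0342
gripper_force: 0.0
clock: 7.97
position: [0.5419, -0.096, 0.2753]
tcp_rot: [0.997, -0.08, 0.003, 0.001]
contact_force: [0.8, -0.2, 0.9]
opening: 0.0099
gripper_force: 0.0
```

View pics/w4.png

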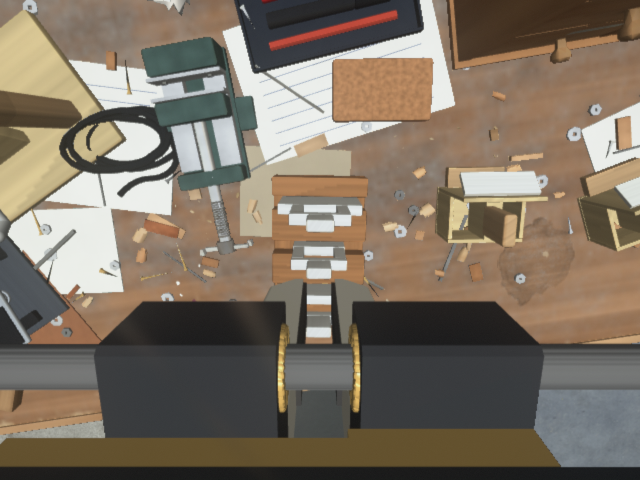

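The view shows the large plate still in its slot with its tab at (321,219). The fingers had not closed before the lift. I check the position, then retry with more closing time.

```bash
python3 - <<'E'
from h import *
c=cam('wrist');np.set_printoptions(precision=4,suppress=True)
print(atz(c,(321,218),.152),atz(c,(320,258),.136-.016),robot.read_state()['position'])
for t in ['plate_large_eye','plate_small_eye','plate_medium_eye']:
  for d in robot.spot_point('wrist',t): print(t,np.round(d['pixel'],1),round(d['score'],2),[atz(c,d['pixel'],z)[:2] for z in [.084,.1,.116]])
f=c['frame'][195:235,270:370]; cv2.imwrite('pics/z.png',cv2.resize(f,(800,320),interpolation=cv2.INTER_CUBIC)[:,:,::-1])
E
```

```text
[ 0.5472 -0.099   0.152 ] [ 0.5068 -0.0919  0.12  ] [ 0.5414 -0.0958  0.2724]
plate_large_eye [318.1 217. ] 0.82 [array([ 0.5358, -0.0949]), array([ 0.5387, -0.0954]), array([ 0.5417, -0.0959])]
plate_large_eye [614.1 208.1] 0.66 [array([ 0.5005, -0.3653]), array([ 0.5049, -0.3546]), array([ 0.5093, -0.344 ])]
plate_small_eye [315.8 261.2] 0.91 [array([ 0.4941, -0.086 ]), array([ 0.4988, -0.0868]), array([ 0.5034, -0.0877])]
plate_small_eye [471.1 211.1] 0.71 [array([ 0.5187, -0.2351]), array([ 0.5224, -0.2298]), array([ 0.526 , -0.2245])]
plate_small_eye [497.7 173.1] 0.22 [array([ 0.5496, -0.2614]), array([ 0.552 , -0.2551]), array([ 0.5544, -0.2487])]
```

View pics/z.png

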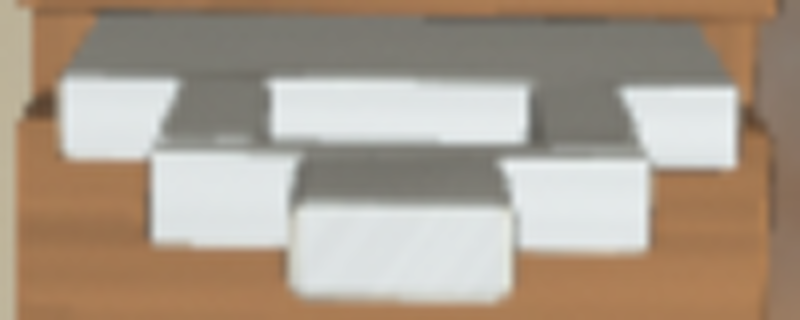

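The tab's top face is at about (320,226), so the grasp point was right. I retry with time to close.

```bash

python3 -m inch '[[0,0.001,0.02,0,0.05],[0,0.001,0.04,0,0.05],[0,0.001,0.05,0,0.05],[0,0.001,0.05,0,0.05],[0,0.001,0.07,0,0.05],[0,0.001,0.09,0,0.05],[0,0.001,0.11,0,0.05],[0,0.001,0.13,0,0.05],[0,0.001,0.14,0,0.05],[0,0.001,0.14,0,0.01]]' 40
python3 -m inch '[[0,0,0,0,0.01],[0,0,0,0,0.01],[0,0,0,0,0.01],[0,0,0,0,0.01],[0,0,0,0,0.01],[0,0,0,0,0.01],[0,0,0,0,0.01],[0,0,0,0,0.01],[0,0,-0.005,0,0.01],[0,0,-0.01,0,0.01]]'
```

```text
clock: 9.05
position: [0.5395, -0.0964, 0.1282]
tcp_rot: [0.997, -0.081, -0.002, -0.0]
contact_force: [-1.1, 0.2, 0.2]
opening: 0.0466
gripper_force: 0.0
clock: 9.88
position: [0.5403, -0.0966, 0.1401]
tcp_rot: [0.997, -0.081, -0.0, -0.0]
contact_force: [-0.4, -0.7, -0.3]
opening: 0.0098
gripper_force: 0.0
```

```bash
python3 - <<'E'
from h import *
c=cam('wrist')
f=c['frame'][200:320,240:400]; cv2.imwrite('pics/z2.png',cv2.resize(f,(800,600),interpolation=cv2.INTER_CUBIC)[:,:,::-1])
E
```

```text
(no output)
```

View pics/z2.png

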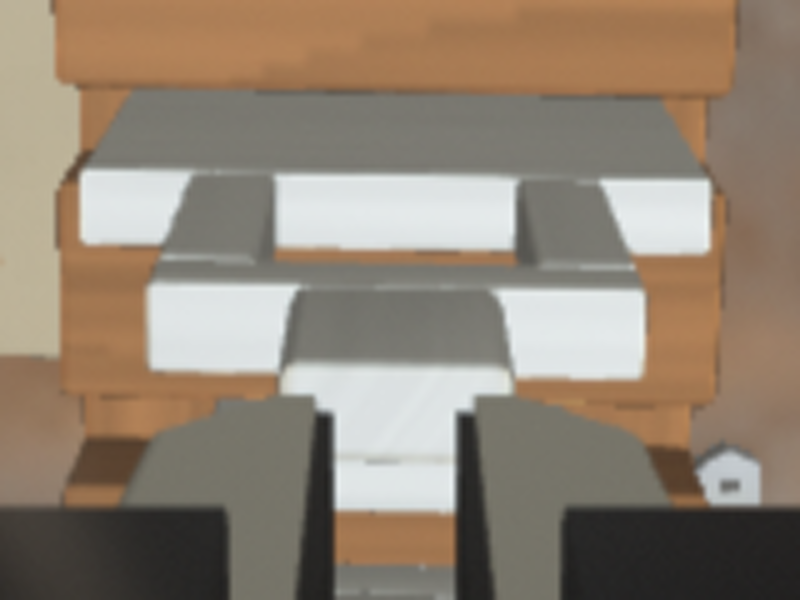

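The picture shows the fingers closed in front of the tab, which is at crop (397,412), so I was short in x.

```bash
python3 - <<'E'
from h import *
c=cam('wrist');np.set_printoptions(precision=4,suppress=True)
s=robot.read_state();p=s['position'];print(p, proj(c,p), proj(c,p+[0,0,.019]),proj(c,[.541,-.0965,.152]))
for z in (.142,.147,.152): print(atz(c,(319.4,282.4),z))
print(np.array(c['world_from_camera']))
E
```

```text
[ 0.541  -0.0968  0.1409] [[317.9603 275.4854]] [[317.8966 289.1931]] [[317.3952 283.2827]]
[ 0.5378 -0.0969  0.142 ]
[ 0.5395 -0.0972  0.147 ]
[ 0.5413 -0.0975  0.152 ]
[[-0.1597 -0.9579 -0.2387  0.6073]
 [-0.9872  0.1549  0.0388 -0.1078]
 [-0.0002  0.2418 -0.9703  0.3398]
 [ 0.      0.      0.      1.    ]]
```

The view suggests the fingers are above the tab rather than beside it. I probe downwards gently with the fingers open, watching the force.

```bash

python3 -m inch '[[0,0,0,0,0.05],[0,0,0,0,0.05],[0,0,0,0,0.05],[0,0,0,0,0.05],[0,0,0,0,0.05],[0,0,0,0,0.05],[0,0,0,0,0.05],[0,0,0.005,0,0.05],[0,0,0.01,0,0.05],[0,0,0.013,0,0.05]]'
python3 -m inch '[[0,0,0,0,0.05],[0,0,0.001,0,0.05],[0,0,0.001,0,0.05],[0,0,0.001,0,0.05],[0,0,0.001,0,0.05],[0,0,0.001,0,0.05],[0,0,0.001,0,0.05],[0,0,0.001,0,0.05],[0,0,0.001,0,0.05],[0,0,0.002,0,0.05]]'
```

```text
clock: 10.82
position: [0.5401, -0.0965, 0.1259]
tcp_rot: [0.997, -0.081, -0.0, -0.0]
contact_force: [0.4, -0.2, -0.8]
opening: 0.0501
gripper_force: 0.0
clock: 11.65
position: [0.5405, -0.0967, 0.125]
tcp_rot: [0.997, -0.081, 0.0, 0.0]
contact_force: [0.4, -0.5, -0.5]
opening: 0.0498
gripper_force: 0.0
```

```bash

python3 -m inch '[[0,0,0.001,0,0.05],[0,0,0.002,0,0.05],[0,0,0.003,0,0.05],[0,0,0.004,0,0.05],[0,0,0.005,0,0.05],[0,0,0.005,0,0.05],[0,0,0.005,0,0.05],[0,0,0.005,0,0.05],[0,0,0.005,0,0.05],[0,0,0.005,0,0.05]]'
python3 -m inch '[[0,0,0.001,0,0.05],[0,0,0.002,0,0.05],[0,0,0.003,0,0.05],[0,0,0.004,0,0.05],[0,0,0.005,0,0.05],[0,0,0.005,0,0.05],[0,0,0.005,0,0.05],[0,0,0.005,0,0.05],[0,0,0.005,0,0.05],[0,0,0.005,0,0.05]]'
python3 - <<'E'
from h import *
c=cam('wrist','z3.png')
f=c['frame'][200:320,240:400]; cv2.imwrite('pics/z3.png',cv2.resize(f,(800,600),interpolation=cv2.INTER_CUBIC)[:,:,::-1])
E
```

```text
clock: 12.48
position: [0.5405, -0.0966, 0.1199]
tcp_rot: [0.997, -0.081, 0.0, 0.0]
contact_force: [-0.1, 0.3, -0.7]
opening: 0.0499
gripper_force: 0.0
clock: 13.32
position: [0.5405, -0.0966, 0.1149]
tcp_rot: [0.997, -0.081, 0.0, -0.0]
contact_force: [-0.3, 0.4, -0.2]
opening: 0.05
gripper_force: 0.0
```

View pics/z3.png

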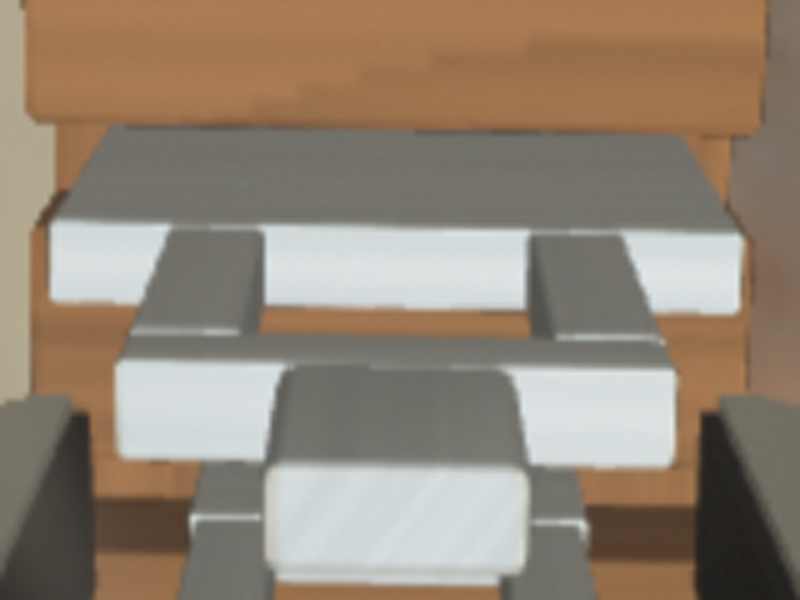

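The fingertips (crop row 400) are about level with the tab's top (row 518) even though the TCP reads z = 0.115. In effect the tips end about 32 mm above the reported TCP. I narrow the opening, go 15 mm lower and close.

```bash

python3 -m inch '[[-0.003,0,0,0,0.034],[-0.003,0,0,0,0.034],[-0.003,0,0,0,0.034],[-0.003,0,0.003,0,0.034],[-0.003,0,0.006,0,0.034],[-0.003,0,0.009,0,0.034],[-0.003,0,0.012,0,0.034],[-0.003,0,0.014,0,0.034],[-0.003,0,0.015,0,0.034],[-0.003,0,0.015,0,0.01]]'
python3 -m inch '[[0,0,0,0,0.01],[0,0,0,0,0.01],[0,0,0,0,0.01],[0,0,0,0,0.01],[0,0,0,0,0.01],[0,0,0,0,0.01],[0,0,0,0,0.01],[0,0,0,0,0.01],[0,0,0,0,0.01],[0,0,0,0,0.01]]'
```

```text
clock: 14.2
position: [0.5373, -0.0961, 0.0995]
tcp_rot: [0.997, -0.081, -0.0, -0.0]
contact_force: [-0.0, -0.6, -0.3]
opening: 0.0309
gripper_force: 0.0
clock: 15.03
position: [0.5375, -0.0962, 0.0999]
tcp_rot: [0.997, -0.081, 0.0, 0.0]
contact_force: [0.5, -0.6, 0.1]
opening: 0.0217
gripper_force: 40.0
```

Gripped at 21.7 mm. I lift it and swing toward the hook stand-off.

```bash

python3 -m inch '[[0,0,-0.01,0,0.01],[0,0,-0.02,0,0.01],[0,0,-0.04,0,0.01],[0,0,-0.06,0,0.01],[0,0,-0.08,0,0.01],[0,0,-0.1,0,0.01],[0,0,-0.12,0,0.01],[0,0,-0.14,0,0.01],[0,0,-0.15,0,0.01],[0,0,-0.15,0,0.01]]'
python3 - <<'E'
from h import *
print(go(.525,.085,.25,.347))
E
```

```text
clock: 15.87
position: [0.5384, -0.0963, 0.2526]
tcp_rot: [0.997, -0.08, 0.002, 0.0]
contact_force: [0.8, 0.1, -2.2]
opening: 0.0213
gripper_force: 40.0
[-0.0423 -0.1768  0.0024 -0.5081]
```

```bash

python3 -m inch '[[-0.01,-0.02,0,-0.05,0.01],[-0.02,-0.04,0,-0.1,0.01],[-0.03,-0.06,0,-0.16,0.01],[-0.04,-0.08,0,-0.22,0.01],[-0.042,-0.1,0,-0.3,0.01],[-0.042,-0.12,0,-0.36,0.01],[-0.042,-0.14,0,-0.42,0.01],[-0.042,-0.16,0,-0.48,0.01],[-0.042,-0.176,0,-0.51,0.01],[-0.042,-0.176,0,-0.51,0.01]]'
python3 - <<'E'
from h import *
np.set_printoptions(precision=4,suppress=True)
print(robot.read_state()['position'])
for n in ['wrist','scene','top']:
  c=cam(n,'p5'+n+'.png')
  for t in ['hook_root','plate_large_eye','cleat_pocket','treadle_pad','tote_1']: 
   for d in robot.spot_point(n,t): print(n,t,np.round(d['pixel'],1),round(d['score'],2),[atz(c,d['pixel'],z)[:2] for z in ([.2] if 'hook' in t else [.056] if 'pad' in t else [.1754] if 'poc' in t else [.266])])
E
```

```text
clock: 16.7
position: [0.5239, 0.0865, 0.2487]
tcp_rot: [0.985, 0.175, -0.001, -0.0]
contact_force: [0.2, -0.4, -0.9]
opening: 0.0216
gripper_force: 40.0
[0.5239 0.0865 0.2487]
wrist plate_large_eye [313.8 354.3] 0.72 [array([0.4925, 0.0767])]
wrist plate_large_eye [318.8 280.5] 0.58 [array([0.5275, 0.0871])]
wrist plate_large_eye [456.5 283.3] 0.3 [array([0.5476, 0.0289])]
wrist cleat_pocket [459.7 279.5] 0.49 [array([ 0.5307, -0.0121])]
wrist treadle_pad [110.5 206.7] 0.86 [array([0.4586, 0.267 ])]
wrist treadle_pad [319.  278.6] 0.4 [array([0.4596, 0.062 ])]
wrist tote_1 [600.1 323.1] 0.86 [array([ 0.5528, -0.0408])]
wrist tote_1 [133.9  46.2] 0.5 [array([0.5933, 0.1885])]
scene hook_root [265.7 208.4] 0.96 [array([0.665 , 0.1332])]
scene plate_large_eye [351.2 262.4] 0.95 [array([0.2788, 0.2   ])]
scene plate_large_eye [324.9 320.5] 0.75 [array([0.1898, 0.3659])]
scene plate_large_eye [311.3 197. ] 0.56 [array([0.5408, 0.0759])]
scene plate_large_eye [232.4 372.1] 0.54 [array([0.2109, 0.5683])]
scene plate_large_eye [212.5 252.3] 0.18 [array([0.5222, 0.3961])]
scene cleat_pocket [206.4 253.3] 0.78 [array([0.6374, 0.349 ])]
scene treadle_pad [279.6 307.7] 0.84 [array([0.4586, 0.2675])]
scene treadle_pad [211.5 252.2] 0.67 [array([0.7747, 0.2578])]
scene tote_1 [401.1 232.1] 0.95 [array([0.2761, 0.0329])]
top hook_root [264.  204.1] 0.96 [array([0.6588, 0.1384])]
top plate_large_eye [303.2 220.8] 0.59 [array([0.5246, 0.0911])]
top cleat_pocket [368.7 254. ] 0.69 [array([ 0.4135, -0.0301])]
top treadle_pad [258.1 310. ] 0.73 [array([0.4612, 0.265 ])]
```

View pics/p5wrist.png

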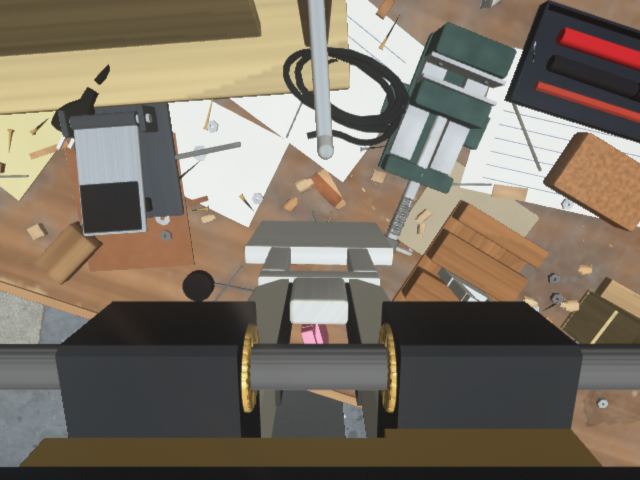

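The view shows the held plate with its tab at (320,300). The hook's tip is at (326,147) and its shaft runs up to about (316,3). I compute the rack yaw from the hook and from the rack-foot edge (0,112)-(347,88).

```bash
python3 - <<'E'
from h import *
np.set_printoptions(precision=4,suppress=True)
c=cam('wrist');f=c['frame'].astype(int)
# hook shaft: bright low-saturation columns near 320
for r in (2,10,20,30,40,80,110,125,135,145,150,155):
  print(r,' '.join(str(f[r,k].sum()//3) for k in range(300,346,2)))
b=cam('top');a=cam('scene')
for n,k,u in (('scene',a,None),('top',b,None)):
  P=robot.trace(n,'treadle_pad');print(n,[(np.round(d['pixel'],1),d['score'],d['mask'].sum()) for d in P])
E
```

```text
2 61 93 156 185 188 185 185 191 187 154 62 59 63 76 167 172 171 173 172 173 173 167 234
10 62 69 141 183 190 186 185 190 190 172 77 60 64 90 176 176 175 176 176 175 174 185 233
20 61 61 118 170 190 188 185 188 192 182 99 63 68 150 181 181 181 180 180 180 180 175 230
30 63 63 86 156 186 189 187 187 192 189 150 64 74 171 178 179 178 179 179 178 179 179 158
40 139 62 67 137 182 191 188 186 190 191 172 75 94 189 189 188 188 186 183 182 182 180 172
80 169 179 178 180 120 165 191 189 187 191 194 185 152 177 176 176 176 176 175 175 175 174 174
110 238 238 238 238 238 133 162 191 192 189 191 195 187 93 57 54 56 56 57 85 183 225 235
125 238 238 237 238 237 232 133 180 194 190 189 194 193 179 236 237 238 238 237 231 148 74 54
135 238 237 156 60 59 59 104 157 151 156 160 165 164 168 115 88 71 61 56 56 56 56 56
145 237 238 238 238 238 238 232 114 157 182 186 188 191 171 151 238 238 238 238 238 238 238 237
150 237 238 238 238 238 238 233 144 185 194 190 189 194 193 179 238 238 238 237 237 238 237 237
155 113 116 206 237 238 238 238 165 140 170 178 181 179 159 230 238 238 237 237 238 237 237 237
scene [(array([268.5, 305.8]), 0.71, np.int64(618)), (array([312.6, 217.3]), 0.17, np.int64(594))]
top [(array([246.4, 305.4]), 0.59, np.int64(841))]
```

```bash
python3 - <<'E'
from h import *
np.set_printoptions(precision=4,suppress=True)
c=cam('wrist')
p=atz(c,(311.5,2),.2);q=atz(c,(317.2,110),.2);t=atz(c,(320.8,149),.216);d=p-q
print(p,q,t,np.arctan2(d[1],d[0]),np.linalg.norm(d))
e=atz(c,(0,112),0)-atz(c,(347,88),0);print('edge yaw',np.arctan2(-e[0],e[1]))
s=robot.read_state();M=R.from_quat(s['tcp_rot']).as_matrix();print(s['position'],np.arctan2(M[1,0],M[0,0]))
for w in [(.266),(.258)]: print('eye',atz(c,(319,279),w))
print('tab',atz(c,(320,310),.302),'bodytop',atz(c,(319,256),.226))
E
```

```text
[0.6491 0.1332 0.2   ] [0.5992 0.1119 0.2   ] [0.5804 0.103  0.216 ] 0.403964290133559 0.05433168470972282
edge yaw 0.41506155241632253
[0.5243 0.0843 0.2498] 0.3488244908487277
eye [0.5281 0.085  0.266 ]
eye [0.5255 0.084  0.258 ]
tab [0.5288 0.0848 0.302 ] bodytop [0.5273 0.0846 0.226 ]
```

```bash
python3 - <<'E'
from h import *
print(go(.547,.0895,.211,.408))
E
```

```text
[ 0.0231  0.0029  0.0388 -0.0592]
```

```bash

python3 -m inch '[[0,0,0,-0.03,0.01],[0,0,0.01,-0.059,0.01],[0.005,0.001,0.02,-0.059,0.01],[0.01,0.002,0.03,-0.059,0.01],[0.015,0.003,0.039,-0.059,0.01],[0.02,0.003,0.039,-0.059,0.01],[0.023,0.003,0.039,-0.059,0.01],[0.023,0.003,0.039,-0.059,0.01],[0.023,0.003,0.039,-0.059,0.01],[0.023,0.003,0.039,-0.059,0.01]]'
cat >> h.py <<'E'
U=np.array([.9177,.3973]);ROOT=np.array([.6557,.1356])
def rackxy(p): d=np.array(p)[:2]-ROOT;return np.array([d@U+.009, d@[-U[1],U[0]]-.170])
def hookline(c,rows):
    f=c['frame'].astype(int);out=[]
    for r in rows:
        k=np.array([j for j in range(285,360) if f[r,j].min()>140 and f[r,j].max()<200 and np.ptp(f[r,j])<25]);out.append((r,len(k),k.mean() if len(k) else None))
    return out
E
python3 - <<'E'
from h import *
np.set_printoptions(precision=4,suppress=True)
print(go(.547,.0895,.211,.408))
c=cam('wrist');f=c['frame'].astype(int)
for r in (5,40,80,110,140,170,200,205,210,215,250,270,300,310):
  print(r,' '.join(str(f[r,k].sum()//3) for k in range(280,364,2)))
t=cam('top');o1=robot.spot_point('top','plate_large_eye');s=cam('scene');o2=robot.spot_point('scene','plate_large_eye')
for x in o1:
  for y in o2:
    p=tri([(t,x['pixel']),(s,y['pixel'])]);print(p,x['score'],y['score'])
E
```

```text
clock: 18.73
position: [0.547, 0.0894, 0.2112]
tcp_rot: [0.979, 0.202, 0.0, 0.0]
contact_force: [-1.0, 0.3, -2.7]
opening: 0.022
gripper_force: 40.0
[ 0.     -0.0001  0.0002 -0.0003]
5 179 178 178 179 178 178 174 70 62 62 62 62 64 64 63 58 76 78 80 81 82 76 64 63 62 62 63 64 68 65 169 177 177 177 176 177 147 233 234 233 168 121
40 180 180 181 181 181 181 181 181 181 181 122 61 62 63 119 166 188 189 185 185 189 191 186 147 60 60 65 155 180 179 179 179 178 179 178 177 143 234 232 181 227 235
80 186 177 58 51 51 48 49 101 167 85 49 49 50 49 97 155 185 191 188 186 189 193 189 161 169 158 156 149 142 54 58 50 52 52 50 50 48 48 49 49 52 54
110 172 172 166 62 54 56 54 146 63 56 55 54 153 173 125 143 180 193 189 187 189 193 191 170 168 171 171 171 171 170 170 170 170 169 169 165 230 235 234 234 235 235
140 238 238 238 238 235 147 218 238 237 237 237 237 237 237 231 131 173 193 191 189 189 193 193 176 73 55 57 56 56 56 56 56 55 56 61 123 220 231 237 237 237 237
170 225 125 124 135 223 237 237 238 238 237 237 237 237 238 238 141 164 190 192 190 188 192 193 181 233 237 237 237 237 237 237 237 2
[... 819 characters left out ...]
 225 225 225 225 225 225 225 225 225 219 97 103 101 103 104 104 105 106
270 154 150 140 105 106 113 113 113 113 114 117 119 123 121 119 117 95 143 124 116 116 117 118 118 118 115 113 114 117 100 102 117 118 116 90 83 88 123 133 139 140 140
300 100 100 99 41 39 92 157 188 188 188 186 183 179 178 179 180 180 180 175 174 174 173 171 171 174 173 169 170 170 168 169 168 159 129 51 39 59 100 102 101 102 101
310 100 98 39 36 39 177 213 224 222 220 221 222 224 225 224 221 222 222 222 222 223 227 225 224 225 225 225 227 225 224 223 224 225 220 90 38 39 58 100 101 100 101
[0.5099 0.0516 0.1209] 0.71 0.75
[0.5908 0.1216 0.2144] 0.71 0.74
[0.537  0.1008 0.24  ] 0.71 0.72
[0.415  0.0893 0.2694] 0.71 0.41
```

```bash

python3 -m inch '[[0.006,0,0,0,0.01],[0.012,0,0,0,0.01],[0.018,0,0,0,0.01],[0.024,0,0,0,0.01],[0.03,0,0,0,0.01],[0.036,0,0,0,0.01],[0.042,0,0,0,0.01],[0.048,0,0,0,0.01],[0.052,0,0,0,0.01],[0.055,0,0,0,0.01]]'
python3 - <<'E'
from h import *
np.set_printoptions(precision=4,suppress=True)
s=robot.read_state();print(s['contact_force'],s['position'])
for n in ['top','scene']:
  c=cam(n);f=c['frame'];r=f[150:270,230:350]
  cv2.imwrite('pics/v%s.png'%n,cv2.resize(r,(600,600),interpolation=cv2.INTER_CUBIC)[:,:,::-1])
a=cv2.imread('pics/vtop.png');b=cv2.imread('pics/vscene.png');cv2.imwrite('pics/v1.png',cv2.resize(np.hstack([a,b]),(800,400)))
E
```

```text
clock: 19.82
position: [0.5978, 0.1114, 0.2107]
tcp_rot: [0.979, 0.203, -0.0, -0.0]
contact_force: [-0.8, -0.7, -1.7]
opening: 0.0215
gripper_force: 40.0
[-0.7841 -0.7478 -1.6513] [0.5978 0.1114 0.2107]
```

View pics/v1.png

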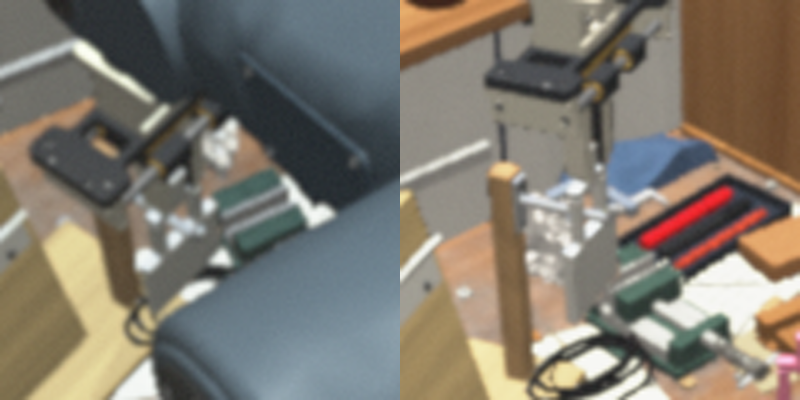

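The hook threads the eye, as the scene half shows around (560,200). I continue forward, lower and release.

```bash

python3 -m inch '[[0.006,0,0,0,0.01],[0.012,0,0,0,0.01],[0.018,0,0,0,0.01],[0.024,0,0,0,0.01],[0.03,0,0,0,0.01],[0.036,0,0,0,0.01],[0.04,0,0,0,0.01],[0.042,0,0,0,0.01],[0.042,0,0.003,0,0.01],[0.042,0,0.006,0,0.01]]'
python3 -m inch '[[0,0,0.002,0,0.01],[0,0,0.004,0,0.01],[0,0,0.006,0,0.01],[0,0,0.008,0,0.01],[0,0,0.01,0,0.01],[0,0,0.012,0,0.01],[0,0,0.014,0,0.01],[0,0,0.015,0,0.01],[0,0,0.015,0,0.01],[0,0,0.015,0,0.01]]'
python3 -m inch '[[0,0,0,0,0.01],[0,0,0.001,0,0.01],[0,0,0.002,0,0.01],[0,0,0.002,0,0.034],[0,0,0.002,0,0.034],[0,0,0.002,0,0.034],[0,0,0.002,0,0.034],[0,0,0.002,0,0.034],[0,0,0.002,0,0.034],[0,0,0.002,0,0.034]]'
```

```text
clock: 20.75
position: [0.6359, 0.1278, 0.2046]
tcp_rot: [0.979, 0.203, 0.0, 0.0]
contact_force: [-0.6, 1.1, -1.7]
opening: 0.0214
gripper_force: 40.0
clock: 21.58
position: [0.636, 0.1279, 0.1899]
tcp_rot: [0.979, 0.203, 0.0, -0.0]
contact_force: [-0.0, -0.2, -1.4]
opening: 0.0217
gripper_force: 40.0
clock: 22.42
position: [0.636, 0.1278, 0.1878]
tcp_rot: [0.979, 0.202, 0.0, -0.0]
contact_force: [0.4, -0.2, 0.4]
opening: 0.0338
gripper_force: 0.0
```

```bash

python3 -m inch '[[0,0,-0.01,0,0.034],[0,0,-0.02,0,0.034],[0,0,-0.03,0,0.034],[0,0,-0.04,0,0.034],[0,0,-0.06,0,0.034],[0,0,-0.08,0,0.034],[0,0,-0.1,0,0.034],[-0.03,0,-0.1,0,0.034],[-0.06,0,-0.1,0,0.034],[-0.08,0,-0.1,0,0.034]]'
python3 - <<'E'
from h import *
np.set_printoptions(precision=4,suppress=True)
print(go(.443,-.081,.25,-.165))
c=cam('wrist')
for d in robot.spot_point('wrist','plate_large_eye'): p=atz(c,d['pixel'],.2045);print(d['pixel'],d['score'],p,rackxy(p))
E
```

```text
clock: 23.25
position: [0.561, 0.0955, 0.2891]
tcp_rot: [0.979, 0.203, 0.001, 0.0]
contact_force: [-0.8, -0.3, -0.4]
opening: 0.0339
gripper_force: 0.0
[-0.1783  0.1152  0.039   0.5729]
[319.6, 102.1] 0.88 [0.6407 0.1287 0.2045] [-0.0075 -0.1704]
```

The large plate hangs at rack (-7.5, -170) mm. Next is the medium plate.

```bash

python3 -m inch '[[-0.02,0.01,0,0.05,0.036],[-0.04,0.025,0,0.11,0.036],[-0.06,0.04,0,0.18,0.036],[-0.08,0.052,0,0.25,0.036],[-0.1,0.065,0,0.32,0.036],[-0.12,0.078,0,0.39,0.036],[-0.14,0.09,0.01,0.46,0.036],[-0.16,0.103,0.02,0.53,0.036],[-0.178,0.115,0.03,0.573,0.036],[-0.178,0.115,0.039,0.573,0.036]]'
python3 - <<'E'
from h import *
np.set_printoptions(precision=4,suppress=True)
c=cam('wrist');print(go(.443,-.081,.084,-.165))
for t,z in (('plate_medium_eye',.1),('plate_small_eye',.084)):
 for d in robot.spot_point('wrist',t): p=atz(c,d['pixel'],z);print(t,d['pixel'],d['score'],p)
E
```

```text
clock: 24.18
position: [0.4441, -0.0822, 0.2492]
tcp_rot: [0.996, -0.085, 0.0, 0.0]
contact_force: [0.4, 0.1, -0.4]
opening: 0.0363
gripper_force: 0.0
[-0.001   0.0003  0.1637 -0.0025]
plate_medium_eye [319.3, 214.8] 0.63 [ 0.4462 -0.0835  0.1   ]
plate_small_eye [310.9, 153.9] 0.72 [ 0.4952 -0.0848  0.084 ]
```

```bash

python3 -m inch '[[0.001,0.001,0.02,0,0.036],[0.001,0.001,0.04,0,0.036],[0.001,0.001,0.06,0,0.036],[0.001,0.001,0.08,0,0.036],[0.001,0.001,0.1,0,0.036],[0.001,0.001,0.12,0,0.036],[0.001,0.001,0.14,0,0.036],[0.001,0.001,0.15,0,0.036],[0.001,0.001,0.16,0,0.036],[0.001,0.001,0.165,0,0.036]]'
python3 -m inch '[[0,0,0,0,0.01],[0,0,0,0,0.01],[0,0,0,0,0.01],[0,0,0,0,0.01],[0,0,0,0,0.01],[0,0,0,0,0.01],[0,0,0,0,0.01],[0,0,0,0,0.01],[0,0,0,0,0.01],[0,0,0,0,0.01]]' 40
python3 - <<'E'
from h import *
s=robot.read_state();print(s['position'],s['opening'],s['gripper_force'],s['contact_force'])
E
```

```text
clock: 25.17
position: [0.4461, -0.0809, 0.0834]
tcp_rot: [0.997, -0.082, -0.0, -0.0]
contact_force: [-0.1, 0.2, 0.8]
opening: 0.0361
gripper_force: 0.0
clock: 26.0
position: [0.4461, -0.0813, 0.0844]
tcp_rot: [0.997, -0.083, 0.001, 0.0]
contact_force: [0.6, 1.9, 6.8]
opening: 0.0219
gripper_force: 40.0
[ 0.44612448 -0.08130888  0.08443809] 0.021883186729172242 39.98641312122345 [0.59170502 1.85502718 6.81728177]
```

```bash

python3 -m inch '[[0,0,-0.01,0,0.01],[0,0,-0.02,0,0.01],[0,0,-0.04,0,0.01],[0,0,-0.06,0,0.01],[0,0,-0.08,0,0.01],[0,0,-0.1,0,0.01],[0,0,-0.12,0,0.01],[0,0,-0.14,0,0.01],[0,0,-0.16,0,0.01],[0,0,-0.166,0,0.01]]'
python3 - <<'E'
from h import *
print(go(.53,.082,.25,.41))
E
```

```text
clock: 26.83
position: [0.4463, -0.0815, 0.2533]
tcp_rot: [0.997, -0.082, 0.002, 0.0]
contact_force: [0.4, -0.5, -1.6]
opening: 0.0215
gripper_force: 40.0
[ 0.0556 -0.175   0.0034 -0.5752]
```

```bash

python3 -m inch '[[0.005,-0.02,0,-0.05,0.01],[0.01,-0.04,0,-0.1,0.01],[0.015,-0.06,0,-0.17,0.01],[0.02,-0.08,0,-0.24,0.01],[0.025,-0.1,0,-0.31,0.01],[0.03,-0.12,0,-0.38,0.01],[0.04,-0.14,0,-0.45,0.01],[0.05,-0.16,0,-0.52,0.01],[0.055,-0.175,0,-0.575,0.01],[0.055,-0.175,0,-0.575,0.01]]'
python3 - <<'E'
from h import *
np.set_printoptions(precision=4,suppress=True)
print(go(.547,.0895,.211,.41))
c=cam('wrist');print(hookline(c,range(20,150,15)))
for d in robot.spot_point('wrist','plate_medium_eye'): print(d['pixel'],d['score'],atz(c,d['pixel'],.266))
f=c['frame'].astype(int)
for r in (285,295,305,312):
  print(r,' '.join(str(f[r,k].sum()//3) for k in range(280,364,2)))
E
```

```text
clock: 27.67
position: [0.5291, 0.0843, 0.2493]
tcp_rot: [0.979, 0.206, -0.0, -0.0]
contact_force: [0.4, -0.2, -1.7]
opening: 0.0218
gripper_force: 40.0
[0.0185 0.0025 0.0382 0.0046]
[(20, 4, np.float64(315.0)), (35, 1, np.float64(304.0)), (50, 14, np.float64(323.64285714285717)), (65, 12, np.float64(323.6666666666667)), (80, 12, np.float64(324.0)), (95, 12, np.float64(326.9166666666667)), (110, 14, np.float64(320.7857142857143)), (125, 12, np.float64(319.9166666666667)), (140, 10, np.float64(320.5))]
[321.5, 290.1] 0.65 [0.5287 0.082  0.266 ]
285 101 101 101 101 70 38 83 166 147 135 134 126 126 126 125 124 124 123 122 122 121 121 120 119 120 118 122 123 122 122 123 145 141 41 41 90 101 101 101 102 101 101
295 101 101 101 61 38 38 55 93 100 100 100 101 100 99 99 100 101 101 101 100 100 100 101 101 104 104 103 105 104 106 106 110 110 40 39 40 89 101 100 101 102 101
305 100 100 60 37 37 47 92 101 103 104 105 104 103 102 102 105 106 107 106 105 106 105 106 106 108 109 108 109 110 110 111 111 113 109 37 39 41 88 101 101 101 101
312 101 95 35 37 38 136 203 223 225 225 223 221 220 221 222 224 224 223 221 222 222 222 222 225 226 223 224 225 224 225 225 224 222 217 77 37 37 43 98 100 101 100
```

```bash

python3 -m inch '[[0,0,0.01,0,0.01],[0,0.001,0.02,0,0.01],[0.005,0.002,0.03,0,0.01],[0.01,0.002,0.038,0,0.01],[0.015,0.002,0.038,0,0.01],[0.018,0.002,0.038,0,0.01],[0.018,0.002,0.038,0,0.01],[0.018,0.002,0.038,0,0.01],[0.018,0.002,0.038,0,0.01],[0.018,0.002,0.038,0,0.01]]'
python3 -m inch '[[0.006,0,0,0,0.01],[0.012,0,0,0,0.01],[0.018,0,0,0,0.01],[0.024,0,0,0,0.01],[0.03,0,0,0,0.01],[0.036,0,0,0,0.01],[0.042,0,0,0,0.01],[0.048,0,0,0,0.01],[0.052,0,0,0,0.01],[0.055,0,0,0,0.01]]'
python3 - <<'E'
from h import *
np.set_printoptions(precision=4,suppress=True)
c=cam('wrist');s=robot.read_state();print(go(.6167,.1197,.188,.41))
for t in ('plate_large_eye','plate_medium_eye'):
 for d in robot.spot_point('wrist',t): p=atz(c,d['pixel'],.2045);print(t,d['pixel'],d['score'],rackxy(p))
E
```

```text
clock: 28.6
position: [0.5459, 0.0877, 0.2122]
tcp_rot: [0.979, 0.203, 0.0, 0.0]
contact_force: [-0.5, -0.1, -2.4]
opening: 0.0214
gripper_force: 40.0
clock: 29.43
position: [0.5968, 0.1098, 0.2117]
tcp_rot: [0.979, 0.204, -0.0, -0.0]
contact_force: [-0.6, 0.2, -1.7]
opening: 0.0219
gripper_force: 40.0
[ 0.022  -0.0011  0.0237 -0.0001]
plate_large_eye [316.0, 177.9] 0.58 [-0.0087 -0.1695]
plate_medium_eye [320.7, 289.7] 0.59 [-0.0654 -0.1719]
```

```bash

python3 -m inch '[[0.006,0,0,0,0.01],[0.012,0,0,0,0.01],[0.018,-0.001,0,0,0.01],[0.021,-0.001,0,0,0.01],[0.021,-0.001,0.004,0,0.01],[0.021,-0.001,0.008,0,0.01],[0.021,-0.001,0.012,0,0.01],[0.021,-0.001,0.016,0,0.01],[0.021,-0.001,0.02,0,0.01],[0.021,-0.001,0.021,0,0.01]]'
python3 -m inch '[[0,0,0.001,0,0.01],[0,0,0.002,0,0.01],[0,0,0.002,0,0.01],[0,0,0.002,0,0.034],[0,0,0.002,0,0.034],[0,0,0.002,0,0.034],[0,0,0.002,0,0.034],[0,0,0.002,0,0.034],[0,0,0.002,0,0.034],[0,0,0.002,0,0.034]]'
python3 -m inch '[[0,0,-0.01,0,0.034],[0,0,-0.02,0,0.034],[0,0,-0.03,0,0.034],[0,0,-0.04,0,0.034],[0,0,-0.06,0,0.034],[0,0,-0.08,0,0.034],[0,0,-0.1,0,0.034],[-0.02,0,-0.1,0,0.034],[-0.05,0,-0.1,0,0.034],[-0.06,0,-0.1,0,0.034]]'
python3 - <<'E'
from h import *
np.set_printoptions(precision=4,suppress=True)
c=cam('wrist');s=robot.read_state();print(go(.4935,-.089,.25,-.165))
for t in ('plate_large_eye','plate_medium_eye'):
 for d in robot.spot_point('wrist',t): p=atz(c,d['pixel'],.2045);print(t,d['pixel'],d['score'],rackxy(p))
E
```

```text
clock: 30.42
position: [0.6148, 0.1188, 0.1899]
tcp_rot: [0.979, 0.203, -0.001, -0.0]
contact_force: [-0.0, -0.4, -2.7]
opening: 0.0208
gripper_force: 40.0
clock: 31.25
position: [0.6152, 0.1189, 0.1889]
tcp_rot: [0.979, 0.203, 0.0, 0.0]
contact_force: [0.6, 0.7, 0.9]
opening: 0.034
gripper_force: 0.0
clock: 32.08
position: [0.5582, 0.0942, 0.2902]
tcp_rot: [0.979, 0.203, 0.0, 0.0]
contact_force: [-0.3, -0.4, -1.1]
opening: 0.034
gripper_force: 0.0
[-0.1321  0.1422  0.0405  0.5745]
plate_large_eye [318.9, 94.9] 0.58 [-0.0062 -0.1698]
plate_medium_eye [433.6, 303.5] 0.6 [-0.1468 -0.2516]
```

```bash
python3 - <<'E'
from h import *
np.set_printoptions(precision=4,suppress=True)
for n in ('wrist','scene','top'):
 c=cam(n)
 for t in ('plate_large_eye','plate_medium_eye','plate_small_eye'):
  for d in robot.spot_point(n,t): p=atz(c,d['pixel'],.2045);print(n,t,np.round(d['pixel'],1),d['score'],rackxy(p))
 if n=='wrist':
  f=c['frame'].astype(int)
  for col in (300,319,335): print(col,' '.join(str(f[r,col].sum()//3) for r in range(40,200,3)))
E
```

```text
wrist plate_large_eye [320.4 101.9] 0.68 [-0.008 -0.171]
wrist plate_medium_eye [318.8 144.7] 0.64 [-0.0345 -0.1701]
wrist plate_small_eye [637.2 420.1] 0.27 [-0.2393 -0.4136]
300 144 146 150 148 145 123 69 86 134 175 181 179 177 177 178 181 186 162 184 185 185 182 176 211 216 87 61 58 58 59 119 61 59 219 196 197 196 192 178 236 236 237 236 236 236 236 236 236 147 110 112 119 128 133
319 164 163 163 165 168 160 98 179 186 103 87 130 188 189 188 188 188 217 222 222 227 223 209 90 182 189 189 188 188 188 188 188 188 154 222 223 226 223 220 166 186 187 187 187 187 187 187 186 186 186 186 159 157 156
335 134 132 131 127 124 111 152 170 175 181 181 177 175 178 180 182 188 221 223 226 222 221 209 110 194 100 141 179 173 174 153 235 234 160 221 225 222 221 217 82 65 236 230 57 65 236 236 236 236 236 236 235 236 235
scene plate_large_eye [352.7 261.4] 0.86 [-0.2874 -0.0397]
scene plate_large_eye [269.9 207.5] 0.83 [ 0.0045 -0.1781]
scene plate_medium_eye [280.2 213.7] 0.81 [-0.0355 -0.1609]
scene plate_medium_eye [278.2 305.6] 0.17 [-0.1923  0.1646]
scene plate_small_eye [365.2 234.2] 0.72 [-0.2783 -0.1566]
top plate_large_eye [267.5 208.3] 0.82 [-0.0054 -0.1622]
top plate_medium_eye [275.  215.6] 0.62 [-0.0354 -0.157 ]
top plate_small_eye [366.7 240.8] 0.37 [-0.2613 -0.2383]
```

Large at -8, medium at -34 mm, both hanging at y -170. Now the small plate.

```bash

python3 -m inch '[[-0.015,0.01,0,0.05,0.036],[-0.03,0.03,0,0.11,0.036],[-0.045,0.045,0,0.18,0.036],[-0.06,0.06,0,0.25,0.036],[-0.075,0.08,0,0.32,0.036],[-0.09,0.1,0,0.39,0.036],[-0.105,0.12,0.01,0.46,0.036],[-0.12,0.135,0.02,0.53,0.036],[-0.132,0.142,0.03,0.574,0.036],[-0.132,0.142,0.04,0.574,0.036]]'
python3 - <<'E'
from h import *
np.set_printoptions(precision=4,suppress=True)
c=cam('wrist');print(go(.4935,-.089,.068,-.165))
for t,z in (('plate_small_eye',.084),):
 for d in robot.spot_point('wrist',t): p=atz(c,d['pixel'],z);print(t,d['pixel'],d['score'],p)
E
```

```text
clock: 33.67
position: [0.4948, -0.0896, 0.2485]
tcp_rot: [0.996, -0.084, 0.0, 0.0]
contact_force: [0.1, 0.8, 0.3]
opening: 0.036
gripper_force: 0.0
[-0.0006  0.0009  0.1786 -0.0004]
plate_small_eye [313.4, 216.2] 0.61 [ 0.4936 -0.0851  0.084 ]
plate_small_eye [480.8, 164.0] 0.25 [ 0.5139 -0.2307  0.084 ]
```

```bash

python3 -m inch '[[0,-0.003,0.02,0,0.038],[0,-0.003,0.05,0,0.038],[0,-0.003,0.08,0,0.038],[0,-0.003,0.1,0,0.038],[0,-0.003,0.12,0,0.038],[0,-0.003,0.14,0,0.038],[0,-0.003,0.155,0,0.038],[0,-0.003,0.165,0,0.038],[0,-0.003,0.175,0,0.038],[0,-0.003,0.178,0,0.038]]'
python3 -m inch '[[0,0,0,0,0.01],[0,0,0,0,0.01],[0,0,0,0,0.01],[0,0,0,0,0.01],[0,0,0,0,0.01],[0,0,0,0,0.01],[0,0,0,0,0.01],[0,0,0,0,0.01],[0,0,0,0,0.01],[0,0,0,0,0.01]]' 40
python3 -m inch '[[0,0,-0.01,0,0.01],[0,0,-0.02,0,0.01],[0,0,-0.04,0,0.01],[0,0,-0.06,0,0.01],[0,0,-0.08,0,0.01],[0,0,-0.1,0,0.01],[0,0,-0.12,0,0.01],[0,0,-0.14,0,0.01],[0,0,-0.16,0,0.01],[0,0,-0.18,0,0.01]]'
python3 - <<'E'
from h import *
print(go(.52,.079,.25,.41))
E
```

```text
clock: 34.6
position: [0.4962, -0.0843, 0.0699]
tcp_rot: [0.997, -0.081, -0.0, -0.0]
contact_force: [-0.2, 0.8, 0.3]
opening: 0.0384
gripper_force: 0.0
clock: 35.43
position: [0.4966, -0.0851, 0.0713]
tcp_rot: [0.997, -0.082, 0.001, 0.0]
contact_force: [0.3, -0.8, 5.9]
opening: 0.0214
gripper_force: 39.9
clock: 36.27
position: [0.4957, -0.0847, 0.2526]
tcp_rot: [0.997, -0.082, 0.0, -0.0]
contact_force: [-0.2, 0.4, -1.4]
opening: 0.0216
gripper_force: 39.8
[-0.0028 -0.1655  0.0027 -0.5741]
```

```bash

python3 -m inch '[[0,-0.02,0,-0.05,0.01],[0,-0.04,0,-0.1,0.01],[0,-0.06,0,-0.17,0.01],[0,-0.08,0,-0.24,0.01],[0,-0.1,0,-0.31,0.01],[0,-0.12,0,-0.38,0.01],[0,-0.14,0,-0.45,0.01],[-0.003,-0.155,0,-0.52,0.01],[-0.003,-0.165,0,-0.574,0.01],[-0.003,-0.165,0,-0.574,0.01]]'
python3 - <<'E'
from h import *
np.set_printoptions(precision=4,suppress=True)
print(go(.547,.0895,.2125,.408))
c=cam('wrist')
for t in ('plate_small_eye','plate_medium_eye'):
 for d in robot.spot_point('wrist',t): print(t,d['pixel'],d['score'],atz(c,d['pixel'],.264),rackxy(atz(c,d['pixel'],.2045)))
f=c['frame'].astype(int)
for r in (120,140,305,312):
  print(r,' '.join(str(f[r,k].sum()//3) for k in range(280,364,2)))
E
```

```text
clock: 37.1
position: [0.5199, 0.0799, 0.2515]
tcp_rot: [0.979, 0.206, 0.0, -0.0]
contact_force: [0.6, -0.2, -2.3]
opening: 0.0219
gripper_force: 39.8
[0.0286 0.0022 0.039  0.006 ]
plate_small_eye [317.9, 292.5] 0.83 [0.5163 0.0781 0.264 ] [-0.1646 -0.1674]
plate_medium_eye [324.7, 66.8] 0.8 [0.6067 0.1148 0.264 ] [-0.0359 -0.1703]
120 239 239 239 238 235 146 233 238 238 238 238 238 238 237 238 238 238 238 146 173 194 190 189 193 194 175 232 238 238 237 229 133 62 54 54 52 50 51 51 51 53 53
140 236 236 233 133 125 125 125 156 234 238 238 238 238 238 238 238 238 237 140 168 193 191 190 192 195 183 233 238 238 238 238 237 237 238 237 232 200 111 74 57 53 51
305 100 101 68 35 35 36 73 95 102 103 104 103 102 100 100 102 103 104 103 103 103 104 103 104 107 106 106 107 107 108 110 111 115 47 35 38 38 88 100 101 100 100
312 100 98 37 35 36 47 105 140 142 143 141 138 135 133 134 135 134 133 128 126 126 126 123 124 126 123 122 123 121 121 121 120 117 97 34 35 36 45 98 101 100 100
```

```bash

python3 -m inch '[[0,0,0.01,0,0.01],[0.005,0.001,0.02,0,0.01],[0.01,0.002,0.03,0.006,0.01],[0.015,0.002,0.038,0.006,0.01],[0.02,0.002,0.039,0.006,0.01],[0.025,0.002,0.039,0.006,0.01],[0.028,0.002,0.039,0.006,0.01],[0.028,0.002,0.039,0.006,0.01],[0.028,0.002,0.039,0.006,0.01],[0.028,0.002,0.039,0.006,0.01]]'
python3 -m inch '[[0.006,0,0,0,0.01],[0.012,0,0,0,0.01],[0.018,0,0,0,0.01],[0.024,0,0,0,0.01],[0.03,0,0,0,0.01],[0.036,0,0,0,0.01],[0.042,0,0,0,0.01],[0.048,0,0,0,0.01],[0.053,0,0,0,0.01],[0.057,0,0,0,0.01]]'
python3 - <<'E'
from h import *
np.set_printoptions(precision=4,suppress=True)
c=cam('wrist');s=robot.read_state();print(s['position'],rackxy(s['position']),s['contact_force'])
for t in ('plate_large_eye','plate_medium_eye','plate_small_eye'):
 for d in robot.spot_point('wrist',t): p=atz(c,d['pixel'],.2045+.02*('small' in t));print(t,d['pixel'],d['score'],rackxy(p))
E
```

```text
clock: 38.08
position: [0.5467, 0.0877, 0.2121]
tcp_rot: [0.98, 0.201, 0.0, 0.0]
contact_force: [0.2, 0.3, -1.2]
opening: 0.0217
gripper_force: 39.8
clock: 38.92
position: [0.5996, 0.1104, 0.2117]
tcp_rot: [0.98, 0.201, -0.0, -0.0]
contact_force: [-0.2, -0.0, -1.9]
opening: 0.0217
gripper_force: 39.8
[0.5999 0.1105 0.2117] [-0.0522 -0.1709] [-0.3072  0.2013 -2.4343]
plate_large_eye [315.7, 184.3] 0.77 [-0.009  -0.1702]
plate_medium_eye [314.3, 239.0] 0.73 [-0.036  -0.1694]
plate_medium_eye [137.0, 146.5] 0.45 [ 0.009  -0.0865]
plate_small_eye [312.7, 291.7] 0.81 [-0.0561 -0.1687]
```

Aligned at rack x about -54 mm. I lower and release.

```bash

python3 -m inch '[[0,0,0.003,0,0.01],[0,0,0.006,0,0.01],[0,0,0.009,0,0.01],[0,0,0.012,0,0.01],[0,0,0.015,0,0.01],[0,0,0.018,0,0.01],[0,0,0.02,0,0.01],[0,0,0.021,0,0.01],[0,0,0.022,0,0.01],[0,0,0.022,0,0.01]]'
python3 -m inch '[[0,0,0,0,0.01],[0,0,0,0,0.01],[0,0,0,0,0.034],[0,0,0,0,0.034],[0,0,0,0,0.034],[0,0,0,0,0.034],[0,0,0,0,0.034],[0,0,0,0,0.034],[0,0,0,0,0.034],[0,0,0,0,0.034]]'
python3 -m inch '[[0,0,-0.01,0,0.034],[0,0,-0.02,0,0.034],[0,0,-0.03,0,0.034],[0,0,-0.04,0,0.034],[0,0,-0.06,0,0.034],[0,0,-0.08,0,0.034],[0,0,-0.1,0,0.034],[-0.02,0,-0.1,0,0.034],[-0.04,0,-0.1,0,0.034],[-0.05,0,-0.1,0,0.034]]'
python3 - <<'E'
from h import *
np.set_printoptions(precision=4,suppress=True)
c=cam('wrist')
for t in ('plate_large_eye','plate_medium_eye','plate_small_eye','tote_1'):
 for d in robot.spot_point('wrist',t): p=atz(c,d['pixel'],.2045);print(t,d['pixel'],d['score'],rackxy(p))
print(go(.50,-.26,.32,-.1),go(.50,-.26,.32,0))
for n in ['scene','top']:
 c=cam(n)
 for t in ('plate_small_eye','tote_1'):
  for d in robot.spot_point(n,t): p=atz(c,d['pixel'],.2045 if 'p' in t else 0);print(n,t,d['pixel'],d['score'],rackxy(p),p)
E
```

```text
clock: 39.95
position: [0.5993, 0.1102, 0.1911]
tcp_rot: [0.98, 0.201, 0.001, 0.0]
contact_force: [-3.8, 0.2, 7.9]
opening: 0.0215
gripper_force: 39.9
clock: 40.78
position: [0.5991, 0.1101, 0.1898]
tcp_rot: [0.98, 0.201, -0.0, -0.0]
contact_force: [-0.1, 0.5, 0.3]
opening: 0.0337
gripper_force: 0.0
clock: 41.62
position: [0.5519, 0.09, 0.2913]
tcp_rot: [0.98, 0.201, 0.001, 0.0]
contact_force: [0.2, 0.2, 0.3]
opening: 0.034
gripper_force: 0.0
plate_large_eye [313.4, 84.9] 0.73 [-0.0075 -0.1683]
plate_small_eye [315.6, 162.8] 0.68 [-0.0559 -0.1694]
tote_1 [639.0, 408.7] 0.88 [-0.2414 -0.4146]
tote_1 [617.3, 334.7] 0.18 [-0.1799 -0.3879]
[-0.1871  0.3014 -0.0297  0.5038] [-0.1871  0.3014 -0.0297  0.4038]
scene tote_1 [400.3, 230.4] 0.6 [-0.2881 -0.495 ] [ 0.5122 -0.2807  0.    ]
top plate_small_eye [285.7, 216.9] 0.7 [-0.0594 -0.1706] [0.5931 0.1079 0.2045]
```

All three plates hang. I move over the first tote.

```bash

python3 -m inch '[[-0.02,0.03,0,0.04,0.034],[-0.04,0.06,0,0.08,0.034],[-0.06,0.09,0,0.12,0.034],[-0.08,0.12,0,0.16,0.034],[-0.1,0.15,0,0.2,0.034],[-0.12,0.18,0,0.24,0.034],[-0.13,0.21,0,0.28,0.034],[-0.15,0.24,0,0.32,0.034],[-0.17,0.27,0,0.36,0.034],[-0.187,0.301,0,0.404,0.034]]'
python3 - <<'E'
from h import *
np.set_printoptions(precision=4,suppress=True)
s=robot.read_state();print(s['position'])
c=cam('wrist','t1.png')
for t in ('tote_1','tote_1_strip','cork_block'):
 for d in robot.spot_point('wrist',t): print(t,d['pixel'],d['score'],atz(c,d['pixel'],.0),atz(c,d['pixel'],.062))
for d in robot.trace('wrist','tote_1'): 
  q,_=cv2.findContours(d['mask'].astype(np.uint8),0,2);q=max(q,key=len);print(d['score'],d['mask'].sum(),cv2.minAreaRect(q),cv2.approxPolyDP(q,4,True)[:,0].tolist())
E
```

```text
clock: 43.0
position: [0.4987, -0.2615, 0.2899]
tcp_rot: [1.0, -0.001, -0.0, -0.0]
contact_force: [0.4, 0.6, -0.7]
opening: 0.034
gripper_force: 0.0
[ 0.4987 -0.2615  0.2899]
tote_1 [439.9, 232.9] 0.91 [ 0.4527 -0.4038  0.    ] [ 0.4671 -0.3858  0.062 ]
tote_1 [319.6, 191.7] 0.89 [ 0.5012 -0.263   0.    ] [ 0.5095 -0.2629  0.062 ]
tote_1_strip [318.6, 189.5] 0.46 [ 0.5037 -0.2619  0.    ] [ 0.5117 -0.2619  0.062 ]
cork_block [238.8, 59.8] 0.93 [ 0.6419 -0.1772 -0.    ] [ 0.6323 -0.188   0.062 ]
0.77 5971 ((452.5, 229.5), (93.0, 85.0), 0.0) [[484, 194], [464, 198], [458, 187], [409, 199], [412, 216], [406, 219], [413, 259], [423, 272], [453, 264], [473, 272], [479, 259], [491, 255], [487, 226], [499, 219]]
0.72 5317 ((319.6739196777344, 186.72161865234375), (81.04930114746094, 75.4124755859375), 9.162346839904785) [[290, 148], [281, 172], [279, 216], [349, 226], [361, 185], [359, 158]]
```

View pics/t1.png

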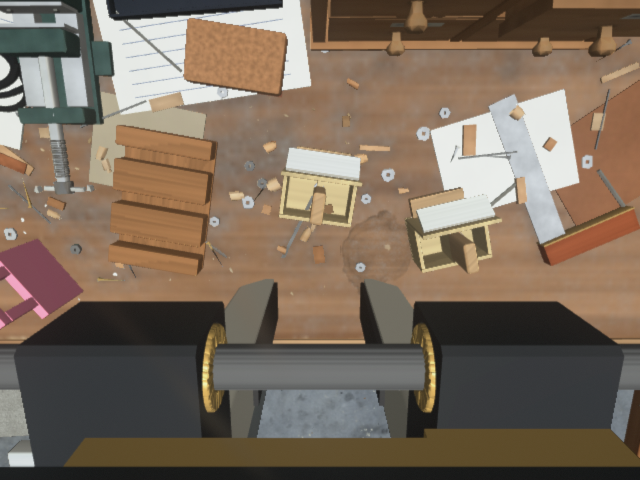

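This was the last picture. It shows tote A at (320,190), yaw about -0.13 from its front wall (279,216)-(349,226), with its grip block at (319,205). Tote B is at (450,235), yawed the other way. I grip A.

```bash

python3 -m inch '[[0,0.001,0.02,0.06,0.04],[0,0.001,0.05,0.13,0.04],[0,0.001,0.08,0.13,0.04],[0,0.001,0.11,0.13,0.04],[0,0.001,0.14,0.13,0.04],[0,0.001,0.17,0.13,0.04],[0,0.001,0.2,0.13,0.04],[0,0.001,0.22,0.13,0.04],[0,0.001,0.24,0.13,0.04],[0,0.001,0.252,0.13,0.04]]'
python3 -m inch '[[0,0,0,0,0.005],[0,0,0,0,0.005],[0,0,0,0,0.005],[0,0,0,0,0.005],[0,0,0,0,0.005],[0,0,0,0,0.005],[0,0,0,0,0.005],[0,0,0,0,0.005],[0,0,0,0,0.005],[0,0,0,0,0.005]]' 20
python3 - <<'E'
from h import *
s=robot.read_state();print(s['position'],s['opening'],s['contact_force'])
E
```

```text
clock: 44.08
position: [0.4991, -0.259, 0.036]
tcp_rot: [0.998, -0.064, -0.001, -0.001]
contact_force: [0.5, -0.3, -1.2]
opening: 0.0404
gripper_force: 0.0
clock: 44.92
position: [0.4999, -0.261, 0.0388]
tcp_rot: [0.998, -0.065, 0.001, 0.0]
contact_force: [-0.6, 1.3, 7.0]
opening: 0.012
gripper_force: 20.0
[ 0.49988066 -0.26103275  0.0388453 ] 0.011986587045716923 [-0.58277073  1.29209     7.01128701]
```

Gripped at 12 mm. I lift it and work out the travel.

```bash

python3 -m inch '[[0,0,-0.01,0,0.005],[0,0,-0.03,0,0.005],[0,0,-0.06,0,0.005],[0,0,-0.09,0,0.005],[0,0,-0.12,0,0.005],[0,0,-0.15,0,0.005],[0,0,-0.18,0,0.005],[0,0,-0.21,0,0.005],[0,0,-0.235,0,0.005],[0,0,-0.242,0,0.005]]'
cat >> h.py <<'E'
V=np.array([-U[1],U[0]])
def w(x,y): return ROOT+U*(x-.009)+V*(y+.17)
E
python3 - <<'E'
from h import *
np.set_printoptions(precision=4,suppress=True)
s=robot.read_state();print(s['opening'],s['contact_force'],s['position'])
print(go(.46,-.0,.28,.1));
c=cam('wrist')
for d in robot.spot_point('wrist','tote_1'): print(d['pixel'],d['score'],atz(c,d['pixel'],.242),atz(c,d['pixel'],0))
print(w(-.05,.105))
E
```

```text
clock: 45.75
position: [0.5002, -0.2614, 0.2845]
tcp_rot: [0.998, -0.065, 0.003, 0.001]
contact_force: [0.1, -0.6, -1.7]
opening: 0.0119
gripper_force: 20.0
0.011941934640306847 [ 0.1346 -0.5532 -1.7019] [ 0.5002 -0.2614  0.2845]
[-0.0738 -0.2539  0.0034 -0.2302]
[320.0, 253.5] 0.93 [ 0.4996 -0.2625  0.242 ] [ 0.4328 -0.2553  0.    ]
[445.3, 216.5] 0.87 [ 0.5121 -0.3365  0.242 ] [ 0.4578 -0.4034  0.    ]
[0.4923 0.3645]
```

```bash

python3 -m inch '[[-0.01,-0.02,0,-0.02,0.005],[-0.02,-0.045,0,-0.04,0.005],[-0.03,-0.07,0,-0.06,0.005],[-0.04,-0.1,0,-0.09,0.005],[-0.05,-0.13,0,-0.12,0.005],[-0.06,-0.16,0,-0.15,0.005],[-0.07,-0.19,0,-0.18,0.005],[-0.074,-0.22,0,-0.21,0.005],[-0.074,-0.245,0,-0.23,0.005],[-0.074,-0.254,0,-0.23,0.005]]'
python3 -m inch '[[0,-0.02,0,-0.02,0.005],[0,-0.05,0,-0.05,0.005],[0,-0.09,0,-0.08,0.005],[0.01,-0.13,0,-0.12,0.005],[0.02,-0.17,0,-0.16,0.005],[0.03,-0.21,0,-0.2,0.005],[0.04,-0.25,0,-0.24,0.005],[0.05,-0.29,0,-0.28,0.005],[0.055,-0.33,0,-0.31,0.005],[0.059,-0.356,0,-0.31,0.005]]'
python3 - <<'E'
from h import *
np.set_printoptions(precision=4,suppress=True)
s=robot.read_state();print(s['position'],rackxy(s['position']))
print(go(*w(-.06,.105),.215,.41))
c=cam('wrist')
for t,z in (('cleat_pocket',.1754),('treadle_pad',.056),('cleat_rack',0),('cleat_panel',.016),('hook_root',.2)):
 for d in robot.spot_point('wrist',t): print(t,d['pixel'],d['score'],rackxy(atz(c,d['pixel'],z)))
f=c['frame'].astype(int)
for col in (150,250,400,500): print(col,' '.join('%d'%(f[r,col].sum()//3) for r in range(0,260,4)))
E
```

```text
clock: 46.68
position: [0.458, 0.0032, 0.278]
tcp_rot: [0.999, 0.051, -0.001, -0.001]
contact_force: [-0.5, -0.1, -2.1]
opening: 0.0119
gripper_force: 20.0
clock: 47.52
position: [0.4817, 0.3632, 0.2774]
tcp_rot: [0.979, 0.205, -0.001, 0.0]
contact_force: [-0.1, -1.3, -2.8]
opening: 0.0117
gripper_force: 20.0
[0.4817 0.3632 0.2774] [-0.0603  0.108 ]
[0.0004 0.003  0.0624 0.0023]
cleat_pocket [434.2, 40.4] 0.56 [0.0653 0.0333]
cleat_rack [416.7, 139.7] 0.83 [-0.0002  0.0017]
cleat_panel [422.0, 118.8] 0.59 [0.0211 0.001 ]
150 226 226 217 66 64 63 62 62 59 69 117 103 78 72 67 73 114 113 112 113 127 133 137 139 214 224 224 162 120 229 230 230 229 230 230 229 171 166 161 118 119 115 114 117 121 123 125 126 120 118 123 127 122 119 118 118 118 122 122 114 121 123 121 117 119
250 80 79 75 82 79 77 74 70 78 79 79 177 186 181 216 213 85 83 81 86 78 82 86 88 87 90 87 86 88 83 179 175 184 180 172 179 184 188 185 180 187 189 203 206 207 207 219 219 216 220 216 218 218 220 216 220 221 218 222 197 171 86 120 180 180
400 80 76 79 81 80 75 69 73 78 81 86 185 187 193 213 187 95 85 83 78 80 83 85 81 87 88 84 80 76 109 170 174 176 177 177 182 185 183 179 186 187 178 86 85 71 89 221 225 218 222 218 219 221 222 219 221 221 218 222 198 171 93 119 189 183
500 76 76 80 79 72 72 73 77 80 80 112 187 187 212 210 107 89 83 80 82 85 84 80 80 87 83 83 78 79 166 172 176 172 173 177 184 188 183 183 170 166 151 231 212 122 122 231 231 231 231 231 230 231 231 230 230 230 231 231 231 232 232 221 190 186
```

The rack frame is confirmed within 3 mm by the wrist view. I descend to the approach height and push the foot against the panel with a light grip so the tote tilts.

```bash

python3 -m inch '[[0,0.003,0.02,0,0.005],[0,0.003,0.04,0,0.005],[0,0.003,0.06,0,0.005],[0,0.003,0.08,0,0.005],[0.01,0.003,0.091,0,0.005],[0.02,0.003,0.091,0,0.005],[0.03,0.003,0.091,0,0.005],[0.04,0.003,0.091,0,0.005],[0.05,0.003,0.091,0,0.005],[0.055,0.003,0.091,0,0.005]]' 10
python3 -m inch '[[0.002,0,0,0,0.005],[0.004,0,0,0,0.005],[0.006,0,0,0,0.005],[0.008,0,0,0,0.005],[0.01,0,0,0,0.005],[0.012,0,0,0,0.005],[0.014,0,0,0,0.005],[0.016,0,0,0,0.005],[0.018,0,0,0,0.005],[0.018,0,0,0,0.005]]'
python3 - <<'E'
from h import *
np.set_printoptions(precision=4,suppress=True)
s=robot.read_state();f=s['contact_force'];print(s['position'],rackxy(s['position']),'Frack',f[:2]@U,f[2],s['opening'])
c=cam('wrist')
for d in robot.spot_point('wrist','tote_1'): print(d['pixel'],d['score'])
E
```

```text
clock: 48.65
position: [0.535, 0.3788, 0.1888]
tcp_rot: [0.979, 0.203, 0.0, 0.0]
contact_force: [0.4, -0.8, -2.2]
opening: 0.0118
gripper_force: 10.0
clock: 49.48
position: [0.5505, 0.3872, 0.1889]
tcp_rot: [0.979, 0.204, -0.0, -0.0]
contact_force: [-0.9, -0.6, -0.7]
opening: 0.0122
gripper_force: 10.0
[0.5505 0.3872 0.1889] [0.0124 0.1027] Frack -1.116939192603683 -0.7338833668578808 0.01223955609596856
[319.2, 258.3] 0.58
[197.7, 311.1] 0.3
```

```bash

python3 -m inch '[[0.002,0,0,0,0.005],[0.004,0,0,0,0.005],[0.006,0,0,0,0.005],[0.008,0,0,0,0.005],[0.01,0,0,0,0.005],[0.012,0,0,0,0.005],[0.014,0,0,0,0.005],[0.016,0,0,0,0.005],[0.018,0,0,0,0.005],[0.018,0,0,0,0.005]]' 8
python3 - <<'E'
from h import *
np.set_printoptions(precision=4,suppress=True)
s=robot.read_state();f=s['contact_force'];print(s['position'],rackxy(s['position']),'Frack',f[:2]@U,f[2],s['opening'],s['torque'])
E
```

```text
clock: 50.42
position: [0.5672, 0.3944, 0.1888]
tcp_rot: [0.979, 0.203, 0.0, -0.0]
contact_force: [-1.0, -0.5, -1.9]
opening: 0.0118
gripper_force: 8.0
[0.5672 0.3944 0.1888] [0.0306 0.1026] Frack -1.1297091861160522 -1.9245599847671078 0.011812372554786333 [-0.019   0.104  -0.0447]
```

```bash

python3 -m inch '[[-0.0005,0,0.002,0,0.005],[-0.001,0,0.004,0,0.005],[-0.0015,0,0.006,0,0.005],[-0.002,0,0.008,0,0.005],[-0.0025,0,0.01,0,0.005],[-0.003,0,0.012,0,0.005],[-0.0035,0,0.014,0,0.005],[-0.004,0,0.016,0,0.005],[-0.0045,0,0.018,0,0.005],[-0.005,0,0.019,0,0.005]]' 8
python3 - <<'E'
from h import *
np.set_printoptions(precision=4,suppress=True)
s=robot.read_state();f=s['contact_force'];print(s['position'],rackxy(s['position']),'Frack',f[:2]@U,f[2],s['opening'],s['torque'])
c=cam('wrist');cv2.imwrite('pics/tt.png',c['frame'][:,:,::-1])
for t in ('tote_1','tote_1_strip'):
 for d in robot.spot_point('wrist',t): print(t,d['pixel'],d['score'])
p=s['position']
def tote(th,X,g=(0,.085)): # predicted pixel of tote-frame points given pivot at grip
    out=[]
    for x,y,z in X:
        a,b=x-g[0],z-g[1];xx=a*np.cos(th)+b*np.sin(th);zz=-a*np.sin(th)+b*np.cos(th)
        out.append([*(p[:2]+U*xx+V*y),p[2]+.046+zz])
    return proj(c,out).round(1)
for th in (0,.26,.32): print(th,tote(th,[(0,0,0),(.044,0,.062),(.026,-.038,.09),(.026,.038,.09),(-.017,0,.105),(.013,0,.105),(-.026,0.038,.05)]).tolist())
for d in robot.trace('wrist','tote_1'):
  q,_=cv2.findContours(d['mask'].astype(np.uint8),0,2);q=max(q,key=len);print(d['score'],d['mask'].sum(),cv2.approxPolyDP(q,4,True)[:,0].tolist())
E
```

```text
clock: 51.25
position: [0.5622, 0.3922, 0.1695]
tcp_rot: [0.979, 0.203, -0.0, 0.0]
contact_force: [-0.1, -0.1, -2.0]
opening: 0.0117
gripper_force: 8.0
[0.5622 0.3922 0.1695] [0.0251 0.1026] Frack -0.08117705405189812 -1.9593279863972621 0.011685483475301052 [-0.066  -0.0453 -0.0164]
tote_1 [320.9, 290.1] 0.78
0 [[317.6, 253.6], [317.4, 191.7], [423.5, 252.6], [210.8, 252.2], [316.8, 383.2], [316.9, 302.5], [237.7, 334.5]]
0.26 [[317.6, 291.1], [317.5, 205.3], [419.2, 246.6], [215.2, 246.1], [316.8, 374.3], [317.0, 284.9], [235.4, 358.2]]
0.32 [[317.5, 299.9], [317.5, 209.2], [418.2, 245.9], [216.2, 245.5], [316.8, 371.5], [317.0, 281.2], [234.7, 363.6]]
0.58 17555 [[239, 201], [229, 248], [217, 258], [237, 263], [241, 300], [260, 300], [272, 285], [299, 279], [303, 343], [334, 343], [333, 284], [338, 279], [367, 285], [377, 300], [398, 300], [399, 263], [420, 257], [407, 248], [397, 199]]
```

The tote has tilted to about 0.26 (origin seen at row 290, as predicted). I lower the last few mm and release.

```bash

python3 -m inch '[[0,0,0.001,0,0.005],[-0.0005,0,0.002,0,0.005],[-0.0005,0,0.003,0,0.005],[-0.001,0,0.004,0,0.005],[-0.001,0,0.004,0,0.005],[-0.001,0,0.004,0,0.005],[-0.001,0,0.004,0,0.005],[-0.001,0,0.004,0,0.005],[-0.001,0,0.004,0,0.005],[-0.001,0,0.004,0,0.005]]' 8
python3 -m inch '[[0,0,0,0,0.03],[0,0,0,0,0.03],[0,0,0,0,0.03],[0,0,0,0,0.03],[0,0,0,0,0.03],[0,0,0,0,0.03],[0,0,0,0,0.03],[0,0,0,0,0.03],[0,0,0,0,0.03],[0,0,0,0,0.03]]' 8
python3 -m inch '[[0,0,-0.01,0,0.03],[0,0,-0.02,0,0.03],[0,0,-0.04,0,0.03],[0,0,-0.06,0,0.03],[0,0,-0.08,0,0.03],[-0.01,0,-0.1,0,0.03],[-0.03,0,-0.1,0,0.03],[-0.05,0,-0.1,0,0.03],[-0.06,0,-0.1,0,0.03],[-0.06,0,-0.1,0,0.03]]'
cat >> h.py <<'E'
def panel(x,y,z,a=.26): return [*w(.02+x*np.cos(a)+z*np.sin(a),y),.016-x*np.sin(a)+z*np.cos(a)]
def home(c,y):  # expected pixels of tote points at home at rack y
    return proj(c,[panel(-.0475+x,yy+y,.1065+z) for x,yy,z in [(0,0,0),(.044,0,.062),(-.017,0,.105),(.013,0,.105),(-.026,.038,.05),(-.026,-.038,.05)]]).round(1).tolist()
E
python3 - <<'E'
from h import *
np.set_printoptions(precision=4,suppress=True)
s=robot.read_state();print(rackxy(s['position']),s['position'])
for n in ('wrist','scene','top'):
 c=cam(n);print(n,home(c,.1026))
 for t in ('tote_1','tote_1_strip'):
  for d in robot.spot_point(n,t): print(t,d['pixel'],d['score'],atz(c,d['pixel'],0))
 if n=='wrist':
  for d in robot.trace('wrist','tote_1'):
   q,_=cv2.findContours(d['mask'].astype(np.uint8),0,2);q=max(q,key=len);print(d['score'],d['mask'].sum(),cv2.approxPolyDP(q,4,True)[:,0].tolist())
E
```

```text
clock: 52.28
position: [0.5626, 0.3923, 0.1678]
tcp_rot: [0.979, 0.203, 0.002, -0.001]
contact_force: [2.0, -0.4, 7.7]
opening: 0.0124
gripper_force: 8.0
clock: 53.12
position: [0.5614, 0.3919, 0.1658]
tcp_rot: [0.979, 0.203, -0.0, 0.0]
contact_force: [0.6, -1.3, -0.1]
opening: 0.0297
gripper_force: 0.0
clock: 53.95
position: [0.5053, 0.3677, 0.2679]
tcp_rot: [0.979, 0.204, 0.001, -0.0]
contact_force: [-0.8, 0.4, 0.3]
opening: 0.0298
gripper_force: 0.0
[-0.0368  0.1028] [0.5053 0.3677 0.2679]
wrist [[318.3, 172.1], [318.4, 85.5], [318.1, 169.2], [318.2, 112.9], [260.4, 197.9], [375.9, 198.2]]
tote_1 [321.3, 170.2] 0.77 [0.5332 0.3763 0.    ]
0.68 14956 [[373, 76], [263, 79], [252, 103], [262, 124], [262, 187], [267, 200], [279, 205], [368, 203], [377, 195], [375, 126], [385, 99], [378, 95]]
scene [[219.7, 291.1], [196.4, 269.7], [210.4, 255.4], [200.3, 255.2], [212.8, 284.5], [229.8, 265.4]]
tote_1 [221.9, 288.7] 0.59 [0.6792 0.2966 0.    ]
tote_1 [288.6, 234.7] 0.47 [ 0.7461 -0.0084  0.    ]
top [[197.5, 293.7], [175.7, 271.9], [182.8, 272.2], [175.1, 266.8], [183.4, 299.1], [207.0, 275.7]]
tote_1 [460.7, 219.0] 0.76 [ 0.456  -0.4078  0.    ]
tote_1 [195.1, 294.9] 0.62 [0.6101 0.3979 0.    ]
tote_1_strip [203.5, 369.2] 0.22 [0.4057 0.4507 0.    ]
```

Tote A seats at home: measured pixel (321,170) against (318,172) predicted. Next is tote B.

```bash

python3 -m inch '[[-0.02,0.02,0,0.02,0.03],[-0.04,0.05,-0.01,0.04,0.03],[-0.06,0.08,-0.01,0.06,0.03],[-0.08,0.12,-0.01,0.08,0.03],[-0.1,0.15,-0.01,0.1,0.03],[-0.12,0.18,-0.01,0.12,0.03],[-0.14,0.22,-0.01,0.14,0.03],[-0.16,0.25,-0.01,0.16,0.03],[-0.18,0.28,-0.01,0.19,0.03],[-0.197,0.316,-0.01,0.21,0.03]]'
python3 -m inch '[[-0.01,0.04,0,0,0.03],[-0.015,0.08,0,-0.01,0.03],[-0.02,0.12,0,-0.01,0.03],[-0.03,0.16,0,-0.02,0.03],[-0.035,0.2,0,-0.02,0.03],[-0.04,0.24,0,-0.03,0.03],[-0.05,0.28,0,-0.03,0.03],[-0.055,0.32,0,-0.04,0.03],[-0.065,0.36,0,-0.04,0.03],[-0.07,0.394,0,-0.04,0.03]]'
python3 - <<'E'
from h import *
np.set_printoptions(precision=4,suppress=True)
s=robot.read_state();print(s['position'])
c=cam('wrist','t2.png')
for t in ('tote_1','tote_1_strip'):
 for d in robot.spot_point('wrist',t): print(t,d['pixel'],d['score'],atz(c,d['pixel'],.0),atz(c,d['pixel'],.062))
for d in robot.trace('wrist','tote_1'): 
  q,_=cv2.findContours(d['mask'].astype(np.uint8),0,2);q=max(q,key=len);print(d['score'],d['mask'].sum(),cv2.approxPolyDP(q,4,True)[:,0].tolist())
E
```

```text
clock: 55.28
position: [0.4507, -0.0017, 0.2761]
tcp_rot: [0.995, 0.099, 0.0, -0.0]
contact_force: [1.0, -1.5, 0.4]
opening: 0.0299
gripper_force: 0.0
clock: 56.12
position: [0.4604, -0.4032, 0.2757]
tcp_rot: [0.993, 0.119, -0.0, 0.0]
contact_force: [0.3, -0.5, 0.9]
opening: 0.0299
gripper_force: 0.0
[ 0.4604 -0.4032  0.2757]
tote_1 [318.0, 201.2] 0.73 [ 0.4542 -0.4046  0.    ] [ 0.4636 -0.4024  0.062 ]
0.77 5663 [[281, 162], [275, 189], [281, 233], [320, 237], [354, 232], [359, 187], [353, 163], [323, 157]]
```

```bash
python3 - <<'E'
from h import *
print(go(.4525,-.405,.038,.24))
E
```

```text
[-0.0091  0.0024  0.2372 -0.0014]
```

```bash

python3 -m inch '[[-0.004,0.001,0.02,0,0.04],[-0.008,0.001,0.05,0,0.04],[-0.008,0.001,0.08,0,0.04],[-0.008,0.001,0.11,0,0.04],[-0.008,0.001,0.14,0,0.04],[-0.008,0.001,0.17,0,0.04],[-0.008,0.001,0.195,0,0.04],[-0.008,0.001,0.215,0,0.04],[-0.008,0.001,0.23,0,0.04],[-0.008,0.001,0.237,0,0.04]]'
python3 -m inch '[[0,0,0,0,0.005],[0,0,0,0,0.005],[0,0,0,0,0.005],[0,0,0,0,0.005],[0,0,0,0,0.005],[0,0,0,0,0.005],[0,0,0,0,0.005],[0,0,0,0,0.005],[0,0,0,0,0.005],[0,0,0,0,0.005]]' 20
python3 -m inch '[[0,0,-0.01,0,0.005],[0,0,-0.03,0,0.005],[0,0,-0.06,0,0.005],[0,0,-0.09,0,0.005],[0,0,-0.12,0,0.005],[0,0,-0.15,0,0.005],[0,0,-0.18,0,0.005],[0,0,-0.21,0,0.005],[0,0,-0.235,0,0.005],[0,0,-0.242,0,0.005]]'
python3 - <<'E'
from h import *
np.set_printoptions(precision=4,suppress=True)
c=cam('wrist')
for d in robot.spot_point('wrist','tote_1'): print(d['pixel'],d['score'],atz(c,d['pixel'],.242))
print(go(.46,-.0,.28,.3));print(w(-.06,-.0))
E
```

```text
clock: 57.15
position: [0.4534, -0.4012, 0.0373]
tcp_rot: [0.993, 0.12, -0.001, -0.001]
contact_force: [0.6, 0.6, -0.9]
opening: 0.0399
gripper_force: 0.0
clock: 57.98
position: [0.454, -0.4036, 0.0398]
tcp_rot: [0.993, 0.12, 0.0, 0.0]
contact_force: [-1.4, 1.2, 6.2]
opening: 0.0119
gripper_force: 20.0
clock: 58.82
position: [0.4543, -0.404, 0.2856]
tcp_rot: [0.993, 0.12, 0.002, 0.002]
contact_force: [0.8, -0.2, -1.4]
opening: 0.012
gripper_force: 20.0
[ 0.1019 -0.3905  0.0012 -0.0603]
[0.5248 0.2642]
```

```bash

python3 -m inch '[[0.01,-0.039,0,-0.01,0.005],[0.02,-0.078,0,-0.02,0.005],[0.03,-0.117,0,-0.02,0.005],[0.04,-0.156,0,-0.03,0.005],[0.05,-0.195,0,-0.03,0.005],[0.06,-0.234,0,-0.04,0.005],[0.07,-0.273,0,-0.04,0.005],[0.08,-0.312,0,-0.05,0.005],[0.09,-0.351,0,-0.06,0.005],[0.102,-0.39,0,-0.06,0.005]]'
python3 -m inch '[[0.009,-0.03,0,-0.02,0.005],[0.018,-0.06,0,-0.03,0.005],[0.027,-0.09,0,-0.05,0.005],[0.036,-0.12,0,-0.07,0.005],[0.045,-0.15,0,-0.09,0.005],[0.06,-0.18,0,-0.11,0.005],[0.08,-0.2,0,-0.11,0.005],[0.1,-0.215,0,-0.11,0.005],[0.12,-0.223,0,-0.11,0.005],[0.141,-0.223,0,-0.11,0.005]]'
python3 - <<'E'
from h import *
np.set_printoptions(precision=4,suppress=True)
s=robot.read_state();print(s['position'],rackxy(s['position']))
print(go(*w(-.06,-.01),.186,.412),go(*w(-.005,-.01),.186,.412))
c=cam('wrist');print(home(c,.1026))
for t,z in (('cleat_pocket',.1754),('cleat_rack',0),('cleat_panel',.016),('tote_1',0)):
 for d in robot.spot_point('wrist',t): print(t,d['pixel'],d['score'],rackxy(atz(c,d['pixel'],z)))
E
```

```text
clock: 59.75
position: [0.4585, 0.0017, 0.2789]
tcp_rot: [0.989, 0.15, -0.002, -0.0]
contact_force: [0.3, -0.6, -2.0]
opening: 0.012
gripper_force: 20.0
clock: 60.58
position: [0.5282, 0.2562, 0.2782]
tcp_rot: [0.979, 0.204, -0.002, 0.0]
contact_force: [1.0, 0.3, -2.4]
opening: 0.0118
gripper_force: 20.0
[0.5282 0.2562 0.2782] [-0.0601 -0.0087]
[ 0.0005  0.0013  0.0922 -0.0002] [ 0.0555  0.0015  0.092  -0.0002]
[[176.5, 139.3], [145.0, 47.0], [111.7, 122.7], [112.3, 67.3], [94.5, 159.4], [208.3, 159.9]]
cleat_pocket [255.3, 37.3] 0.83 [0.0668 0.0323]
cleat_rack [310.2, 137.2] 0.68 [0.0018 0.0002]
cleat_panel [309.2, 115.2] 0.55 [0.0241 0.0009]
tote_1 [178.4, 136.3] 0.61 [0.0022 0.1428]
tote_1 [321.0, 253.2] 0.56 [-0.1286 -0.0121]
```

```bash

python3 -m inch '[[0,0.001,0.02,0,0.005],[0,0.001,0.04,0,0.005],[0,0.001,0.06,0,0.005],[0,0.001,0.08,0,0.005],[0.01,0.001,0.09,0,0.005],[0.02,0.001,0.09,0,0.005],[0.03,0.001,0.09,0,0.005],[0.04,0.001,0.09,0,0.005],[0.05,0.001,0.09,0,0.005],[0.055,0.001,0.09,0,0.005]]' 10
python3 -m inch '[[0.002,0,0,0,0.005],[0.004,0,0,0,0.005],[0.006,0,0,0,0.005],[0.008,0,0,0,0.005],[0.01,0,0,0,0.005],[0.012,0,0,0,0.005],[0.014,0,0,0,0.005],[0.016,0,0,0,0.005],[0.018,0,0,0,0.005],[0.018,0,0,0,0.005]]'
python3 -m inch '[[0.002,0,0,0,0.005],[0.004,0,0,0,0.005],[0.006,0,0,0,0.005],[0.008,0,0,0,0.005],[0.01,0,0,0,0.005],[0.012,0,0,0,0.005],[0.014,0,0,0,0.005],[0.016,0,0,0,0.005],[0.018,0,0,0,0.005],[0.018,0,0,0,0.005]]' 8
python3 - <<'E'
from h import *
np.set_printoptions(precision=4,suppress=True)
s=robot.read_state();f=s['contact_force'];print(s['position'],rackxy(s['position']),'Frack',f[:2]@U,f[2],s['opening'],s['torque'])
c=cam('wrist')
for t in ('tote_1','tote_1_strip'):
 for d in robot.spot_point('wrist',t): print(t,d['pixel'],d['score'])
E
```

```text
clock: 61.67
position: [0.5797, 0.2752, 0.1905]
tcp_rot: [0.979, 0.203, -0.0, 0.0]
contact_force: [0.1, -0.1, -2.4]
opening: 0.0119
gripper_force: 10.0
clock: 62.5
position: [0.5964, 0.2827, 0.1908]
tcp_rot: [0.979, 0.203, -0.0, 0.0]
contact_force: [-1.5, 0.5, -2.2]
opening: 0.0123
gripper_force: 10.0
clock: 63.33
position: [0.6131, 0.29, 0.1908]
tcp_rot: [0.979, 0.203, 0.0, -0.0]
contact_force: [-1.1, -0.4, -1.2]
opening: 0.0119
gripper_force: 8.0
[0.6131 0.29   0.1908] [ 0.0312 -0.0114] Frack -1.1897498631971937 -1.224459959259529 0.01188144940948923 [-0.0016  0.157  -0.0115]
tote_1 [319.0, 288.1] 0.81
```

Same behaviour as before, tilted to about 0.26. I slide it down, seat it and release.

```bash

python3 -m inch '[[-0.0005,0,0.002,0,0.005],[-0.001,0,0.004,0,0.005],[-0.0015,0,0.006,0,0.005],[-0.002,0,0.008,0,0.005],[-0.0025,0,0.01,0,0.005],[-0.003,0,0.012,0,0.005],[-0.0035,0,0.014,0,0.005],[-0.004,0,0.016,0,0.005],[-0.005,0,0.018,0,0.005],[-0.0055,0,0.021,0,0.005]]' 8
python3 -m inch '[[0,0,0.001,0,0.005],[-0.0005,0,0.002,0,0.005],[-0.0005,0,0.003,0,0.005],[-0.001,0,0.004,0,0.005],[-0.001,0,0.004,0,0.005],[-0.001,0,0.004,0,0.005],[-0.001,0,0.004,0,0.005],[-0.001,0,0.004,0,0.005],[-0.001,0,0.004,0,0.005],[-0.001,0,0.004,0,0.005]]' 8
python3 -m inch '[[0,0,0,0,0.03],[0,0,0,0,0.03],[0,0,0,0,0.03],[0,0,0,0,0.03],[0,0,0,0,0.03],[0,0,0,0,0.03],[0,0,0,0,0.03],[0,0,0,0,0.03],[0,0,0,0,0.03],[0,0,0,0,0.03]]' 8
python3 -m inch '[[0,0,-0.01,0,0.03],[0,0,-0.02,0,0.03],[0,0,-0.04,0,0.03],[0,0,-0.06,0,0.03],[0,0,-0.08,0,0.03],[-0.01,0,-0.1,0,0.03],[-0.03,0,-0.1,0,0.03],[-0.05,0,-0.1,0,0.03],[-0.07,0,-0.1,0,0.03],[-0.08,0,-0.1,0,0.03]]'
python3 - <<'E'
from h import *
np.set_printoptions(precision=4,suppress=True)
s=robot.read_state();print(rackxy(s['position']),s['position'])
for n in ('wrist','scene','top'):
 c=cam(n);print(n,home(c,.1026)[0],home(c,-.0114)[:2])
 for t in ('tote_1','tote_1_strip'):
  for d in robot.spot_point(n,t): print(t,d['pixel'],d['score'])
 if n=='wrist':
  for d in robot.trace('wrist','tote_1'):
   q,_=cv2.findContours(d['mask'].astype(np.uint8),0,2);q=max(q,key=len);print(d['score'],d['mask'].sum(),cv2.approxPolyDP(q,4,True)[:,0].tolist())
  print(proj(c,[*w(-.122,.03),.056]))
  for d in robot.spot_point('wrist','treadle_pad'): print('pad',d['pixel'],d['score'])
E
```

```text
clock: 64.32
position: [0.608, 0.2877, 0.1702]
tcp_rot: [0.979, 0.204, 0.001, -0.0]
contact_force: [0.5, -0.8, 11.2]
opening: 0.012
gripper_force: 8.0
clock: 65.15
position: [0.6084, 0.2877, 0.1682]
tcp_rot: [0.979, 0.204, 0.003, -0.0]
contact_force: [1.6, 0.2, 9.4]
opening: 0.012
gripper_force: 8.0
clock: 65.98
position: [0.6068, 0.2872, 0.1658]
tcp_rot: [0.979, 0.203, -0.0, 0.0]
contact_force: [-1.2, -0.5, 0.9]
opening: 0.03
gripper_force: 0.0
clock: 66.82
position: [0.5321, 0.2549, 0.2675]
tcp_rot: [0.979, 0.204, 0.001, -0.0]
contact_force: [-0.3, -0.0, 0.1]
opening: 0.0304
gripper_force: 0.0
[-0.0571 -0.0115] [0.5321 0.2549 0.2675]
wrist [168.6, 144.9] [[317.9, 145.3], [318.0, 50.8]]
tote_1 [321.2, 140.7] 0.8
tote_1 [170.6, 145.2] 0.79
tote_1 [569.5, 240.9] 0.7
0.97 18089 [[44, 61], [84, 91], [86, 167], [118, 177], [219, 175], [217, 108], [207, 94], [206, 78], [192, 74], [182, 62], [187, 41], [74, 41], [55, 60]]
0.74 16213 [[375, 39], [260, 42], [250, 67], [261, 91], [261, 164], [270, 174], [362, 174], [377, 164], [376, 88], [387, 61], [379, 57]]
0.51 6265 [[247, 181], [249, 284], [277, 278], [283, 291], [306, 291], [306, 183]]
[[276.5774 269.2163]]
pad [278.1, 268.4] 0.77
scene [219.7, 291.1] [[243.1, 263.9], [221.4, 243.7]]
tote_1 [238.8, 260.7] 0.73
tote_1 [220.9, 289.1] 0.64
tote_1_strip [285.4, 234.8] 0.47
tote_1_strip [210.3, 253.5] 0.27
top [197.5, 293.7] [[229.7, 261.4], [209.5, 239.8]]
tote_1 [194.3, 292.1] 0.87
tote_1 [232.6, 261.4] 0.8
tote_1 [233.8, 290.5] 0.73
tote_1 [255.9, 353.4] 0.32
```

Both totes sit at home within about 4 px of prediction. I close the fingers and move over the treadle pad.

```bash

python3 -m inch '[[-0.02,-0.01,0,0,0],[-0.04,-0.02,0,0,0],[-0.055,-0.03,0,0,0],[-0.065,-0.0415,0,0,0],[-0.065,-0.0415,0.03,0,0],[-0.065,-0.0415,0.06,0,0],[-0.065,-0.0415,0.09,0,0],[-0.065,-0.0415,0.12,0,0],[-0.065,-0.0415,0.15,0,0],[-0.065,-0.0415,0.18,0,0]]' 20
python3 -m inch '[[0,0,0.01,0,0],[0,0,0.02,0,0],[0,0,0.03,0,0],[0,0,0.03,0,0],[0,0,0.03,0,0],[0,0,0.03,0,0],[0,0,0.03,0,0],[0,0,0.03,0,0],[0,0,0.03,0,0],[0,0,0.03,0,0]]'
python3 - <<'E'
from h import *
s=robot.read_state();print(rackxy(s['position']),s['position'],s['contact_force'])
c=cam('wrist');print(proj(c,[[*w(-.122,.03),.056],[*s['position'][:2],s['position'][2]+.03]]))
for d in robot.spot_point('wrist','treadle_pad'): print('pad',d['pixel'],d['score'])
E
```

```text
clock: 68.2
position: [0.4574, 0.2679, 0.0845]
tcp_rot: [0.979, 0.204, 0.0, -0.0]
contact_force: [0.5, 0.5, 0.3]
opening: 0.0003
gripper_force: 0.0
clock: 69.03
position: [0.4574, 0.2676, 0.0561]
tcp_rot: [0.979, 0.203, 0.0, -0.0]
contact_force: [0.1, 0.8, -0.6]
opening: 0.0009
gripper_force: 0.0
[-0.12053176  0.02988676] [0.45741778 0.2675704  0.05614471] [ 0.05013604  0.80790953 -0.63876081]
[[317.15377852 278.26448088]
 [317.18409006 298.52335401]]
pad [321.3, 275.1] 0.57
```

```bash

python3 -m inch '[[0,0,0.005,0,0],[0,0,0.01,0,0],[0,0,0.015,0,0],[0,0,0.02,0,0],[0,0,0.024,0,0],[0,0,0.028,0,0],[0,0,0.032,0,0],[0,0,0.036,0,0],[0,0,0.04,0,0],[0,0,0.04,0,0]]'
python3 - <<'E'
from h import *
s=robot.read_state();print(s['position'],s['contact_force'])
E
```

```text
clock: 69.97
position: [0.457, 0.2674, 0.0153]
tcp_rot: [0.979, 0.203, -0.0, 0.0]
contact_force: [-2.7, -1.1, 6.4]
opening: 0.0004
gripper_force: 2.7
[0.45702763 0.26739503 0.01531176] [-2.73761096 -1.10380484  6.35883697]
```

```bash

python3 -m inch '[[0,0,0.003,0,0],[0,0,0.005,0,0],[0,0,0.007,0,0],[0,0,0.009,0,0],[0,0,0.01,0,0],[0,0,0.011,0,0],[0,0,0.012,0,0],[0,0,0.012,0,0],[0,0,0.012,0,0],[0,0,0.012,0,0]]'
python3 - <<'E'
from h import *
s=robot.read_state();print(s['position'],s['contact_force'])
E
```

```text
clock: 70.8
position: [0.4566, 0.2672, 0.0041]
tcp_rot: [0.979, 0.203, -0.001, 0.0]
contact_force: [-5.4, -2.5, 9.1]
opening: 0.0005
gripper_force: 5.1
[0.45660344 0.26721381 0.00407635] [-5.40895517 -2.53178474  9.06501227]
```

```bash

python3 -m inch '[[0,0,0.001,0,0],[0,0,0.002,0,0],[0,0,0.002,0,0],[0,0,0.003,0,0],[0,0,0.003,0,0],[0,0,0.003,0,0],[0,0,0.003,0,0],[0,0,0.003,0,0],[0,0,0.003,0,0],[0,0,0.003,0,0]]'
python3 -m inch '[[0,0,0.001,0,0],[0,0,0.001,0,0],[0,0,0.002,0,0],[0,0,0.002,0,0],[0,0,0.002,0,0],[0,0,0.002,0,0],[0,0,0.002,0,0],[0,0,0.002,0,0],[0,0,0.002,0,0],[0,0,0.002,0,0]]'
```

```text
clock: 71.63
position: [0.4567, 0.2673, 0.0031]
tcp_rot: [0.979, 0.204, -0.001, 0.0]
contact_force: [-15.4, -7.3, 39.0]
opening: 0.0006
gripper_force: 20.2
clock: 72.47
position: [0.4569, 0.2673, 0.0025]
tcp_rot: [0.979, 0.204, -0.0, 0.0]
contact_force: [-21.7, -11.4, 61.1]
opening: 0.0004
gripper_force: 31.0
```

The stop is reached, with the force climbing steeply, and has been held over a second. I let the treadle spring back and retreat.

```bash

python3 -m inch '[[0,0,-0.004,0,0],[0,0,-0.01,0,0],[0,0,-0.015,0,0],[0,0,-0.02,0,0],[0,0,-0.03,0,0],[0,0,-0.05,0,0],[0,0,-0.08,0,0],[0,0,-0.11,0,0],[0,0,-0.14,0,0],[0,0,-0.17,0,0]]'
python3 -m inch '[[0,0,-0.03,0,0],[0,0,-0.06,0,0],[0,0,-0.09,0,0],[0,0,-0.1,0,0],[0.02,0,-0.1,0,0],[0.04,0.01,-0.1,0,0],[0.06,0.02,-0.1,0,0],[0.06,0.03,-0.1,0,0],[0.06,0.04,-0.1,0,0],[0.06,0.04,-0.1,0,0]]'
python3 - <<'E'
from h import *
np.set_printoptions(precision=4,suppress=True)
s=robot.read_state();print(rackxy(s['position']),s['position'])
for n in ('wrist','scene','top'):
 c=cam(n);print(n,'homes',home(c,.1026)[0],home(c,-.0114)[0],'pad rest/pressed',proj(c,[[*w(-.122,.03),.056],[*w(-.122,.03),.036]]).round(1).tolist(),'eyes',proj(c,[[*w(x,-.17),.2045] for x in (-.008,-.033,-.055)]).round(1).tolist())
 for t in ('tote_1','treadle_pad','plate_large_eye','plate_medium_eye','plate_small_eye'):
  print(t,[(np.round(d['pixel'],1).tolist(),round(d['score'],2)) for d in robot.spot_point(n,t)])
 if n=='wrist':
  for d in robot.trace('wrist','tote_1'):
   q,_=cv2.findContours(d['mask'].astype(np.uint8),0,2);q=max(q,key=len);print(d['score'],d['mask'].sum(),cv2.approxPolyDP(q,4,True)[:,0].tolist())
E
```

```text
clock: 73.3
position: [0.4569, 0.2673, 0.1705]
tcp_rot: [0.979, 0.203, -0.0, 0.0]
contact_force: [-0.5, -0.7, -0.5]
opening: 0.0006
gripper_force: 0.0
clock: 74.13
position: [0.5282, 0.2531, 0.2682]
tcp_rot: [0.979, 0.203, -0.001, 0.0]
contact_force: [-0.3, -0.4, 0.4]
opening: 0.0005
gripper_force: 0.0
[-0.0613 -0.0115] [0.5282 0.2531 0.2682]
wrist homes [168.2, 138.8] [317.8, 139.0] pad rest/pressed [[276.6, 264.4], [278.4, 258.6]] eyes [[581.2, 157.2], [575.1, 198.5], [570.0, 233.3]]
tote_1 [([319.1, 134.7], 0.8), ([171.8, 136.2], 0.6)]
treadle_pad [([278.7, 259.3], 0.96), ([217.7, 290.9], 0.25)]
plate_large_eye [([580.6, 155.0], 0.86)]
plate_medium_eye [([574.8, 202.1], 0.67)]
plate_small_eye [([571.1, 234.7], 0.57), ([577.0, 200.8], 0.47), ([171.8, 137.6], 0.33)]
0.81 16629 [[261, 32], [256, 50], [249, 53], [260, 82], [261, 159], [270, 169], [369, 168], [378, 155], [377, 79], [387, 56], [376, 32]]
0.6 18248 [[43, 52], [45, 59], [83, 84], [85, 159], [119, 171], [219, 169], [218, 103], [207, 89], [203, 69], [193, 68], [181, 53], [188, 39], [185, 32], [72, 34], [52, 52]]
0.47 3823 [
[... 211 characters left out ...]
9.1], 0.81), ([239.9, 262.4], 0.78), ([196.7, 270.1], 0.33)]
treadle_pad [([280.3, 305.6], 0.58)]
plate_large_eye [([272.9, 209.1], 0.85), ([354.1, 261.6], 0.76), ([280.3, 211.7], 0.15)]
plate_medium_eye [([286.2, 214.9], 0.64), ([277.2, 212.5], 0.6), ([291.1, 235.2], 0.17)]
plate_small_eye [([284.5, 214.1], 0.88)]
top homes [197.5, 293.7] [229.7, 261.4] pad rest/pressed [[258.2, 312.0], [259.2, 314.8]] eyes [[270.3, 206.8], [277.6, 211.8], [284.2, 216.2]]
tote_1 [([233.5, 258.9], 0.98), ([194.2, 293.8], 0.88)]
treadle_pad [([258.1, 308.9], 0.63)]
plate_large_eye [([174.8, 269.0], 0.6), ([337.3, 278.6], 0.53)]
plate_medium_eye [([257.3, 309.3], 0.64)]
plate_small_eye [([200.8, 367.0], 0.48)]
```

Everything matches the home positions, and the pad is back up.

```bash
python3 -c "
from workcell import robot
print(robot.close_job())"
```

```text
the job is handed in; nothing more can be done
None
```

The job is handed in at about 74 s, but no verdict came back: the three plates hang on the hook in order, both totes I found sit home on the cleat, and the treadle was pressed to its stop and sprang back.

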